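# Unload the guarded polishing turntable

### The job

Three or four T-shaped tile holders sit in the indexing turntable, under its slotted guard. Turn the table by its hub grip from detent to detent to bring each holder to the guard's one wide opening, lift it a little out of its nest, turn it a quarter turn so that its foot lines up with the opening, draw it out without forcing it against the guard, and stand it upright in the wooden tray. When all are in the tray, leave the turntable resting in the detent it started in; leave the other things on the bench where they are, and note that the tray is loose and may get shifted.

Things in the scene. Friction and masses are not known exactly. Their poses are not given: they have to be found in the camera images.
- stand: fixed round stand of the turntable, 236 mm across. Origin: centre of its underside on the bench, on the turntable's axis; z up; its -x points from the axis to the guard's opening. Its guard is a flat sheet, underside 64 mm and top 68 mm above the bench, with an arc slot 17 mm wide at radius 75 mm (all but a bridge at +x) in which the holders' stems travel, and one wide opening
- opening (a point): centre of the guard's wide opening, at the guard's top (68 mm up), 75 mm from the turntable's axis. It is 62 mm long along the stand's x (radially) and 32 mm wide along the stand's y, so a foot passes only when its length lies along the stand's x; axes as the stand's
- turntable (a joint): turntable's angle, rad, growing clockwise from above; starts near 0. Sprung detents at 0, 0.873, 1.745, 2.618 (50 degrees apart), end stops just beyond. Nest k is at the opening at 0.873 k: at angle 0, nests 1, 2, 3 lie 50, 100, 150 degrees anticlockwise from nest 0. Let go within 0.2 rad of a detent it settles there; turning takes up to about 0.35 N m
- table_top (a point): turntable's axis at the table's top, 30 mm above the bench, turning with it. Holders rest on this top in nests whose rims are 5 mm high, with 2 mm of play: a holder raised 12 mm (8 to 18) clears the rims and still turns freely under the guard
- hub_grip (a point): middle of the hub grip on the turntable's axis, 109 mm above the bench: a black bar 48 mm long (its x), 14 mm wide (its y), 22 mm high, top 120 mm above the bench; it turns with the table (at angle 0 its x is the stand's x)
- tray: loose open wooden tray, 150 x 120 x 22 mm outside (x, y, z), walls and floor 5 mm thick, 0.6 kg; origin: centre of its underside
- holder_a: T-shaped tile holder, loose, 0.13 to 0.21 kg (heavy foot): flat foot 50 mm along its x, 22 along y, 12 thick, with a 12 x 12 mm square stem (sides along x and y) in its middle, rising to 90 mm. Origin: centre of the foot's underside, z up the stem. If present it starts in nest 0, foot along the rim (across the opening when brought there), stem standing 52 mm out of the guard. All are alike
- holder_b: T-shaped tile holder, loose, 0.13 to 0.21 kg (heavy foot): flat foot 50 mm along its x, 22 along y, 12 thick, with a 12 x 12 mm square stem (sides along x and y) in its middle, rising to 90 mm. Origin: centre of the foot's underside, z up the stem. If present it starts in nest 1, foot along the rim (across the opening when brought there), stem standing 52 mm out of the guard. All are alike
- holder_c: T-shaped tile holder, loose, 0.13 to 0.21 kg (heavy foot): flat foot 50 mm along its x, 22 along y, 12 thick, with a 12 x 12 mm square stem (sides along x and y) in its middle, rising to 90 mm. Origin: centre of the foot's underside, z up the stem. If present it starts in nest 2, foot along the rim (across the opening when brought there), stem standing 52 mm out of the guard. All are alike
- holder_d: T-shaped tile holder, loose, 0.13 to 0.21 kg (heavy foot): flat foot 50 mm along its x, 22 along y, 12 thick, with a 12 x 12 mm square stem (sides along x and y) in its middle, rising to 90 mm. Origin: centre of the foot's underside, z up the stem. If present it starts in nest 3, foot along the rim (across the opening when brought there), stem standing 52 mm out of the guard. All are alike
- tea_glass: tea glass, 61 mm across, 85 mm high, a bystander; origin: centre of its underside
- matchbox: matchbox, 36 x 54 x 16 mm, a bystander; origin: centre of its underside
- star_white: white eight-point star tile, 69 mm across, 12 mm thick, a bystander; origin: centre of its underside
- chalk: stick of chalk, 12 x 75 x 12 mm, a bystander; origin: centre of its underside
- pincers: tile pincers with red handles, 186 x 57 x 13 mm, a bystander; origin: centre of its underside
Things that resemble listed ones, but are neither listed nor needed, are in the scene too. Leave any yellow look-alike of the holder_a alone.

How it is judged (in metres and radians):
At the end, for the whole second after the job is handed in: every holder present stands upright (within 0.15 rad) on the tray's floor, its middle inside the tray's walls, at rest; the turntable rests within 0.09 rad of its angle 0 (x of holder_a in the frame of tray between -0.07 and 0.07 m and y of holder_a in the frame of tray between -0.055 and 0.055 m and z of each of holder_a, holder_b, holder_c, holder_d in the frame of tray below 0.01 m and angle between each of holder_a, holder_b, holder_c, holder_d's own z axis and vertical below 0.15 rad and linear speed of each of holder_a, holder_b, holder_c, holder_d, tray below 0.02 m/s and x of holder_b in the frame of tray between -0.07 and 0.07 m and y of holder_b in the frame of tray between -0.055 and 0.055 m and x of holder_c in the frame of tray between -0.07 and 0.07 m and y of holder_c in the frame of tray between -0.055 and 0.055 m and x of holder_d in the frame of tray between -0.07 and 0.07 m and y of holder_d in the frame of tray between -0.055 and 0.055 m and value of joint turntable between -0.09 and 0.09 rad and velocity of joint turntable between -0.05 and 0.05 rad/s and angle between tray's own z axis and vertical below 0.05 rad); the robot touches nothing.
It fails at once if a bystander (tea glass, matchbox, star tile, chalk, pincers) moved more than 30 mm (distance of any of tea_glass, matchbox, star_white, chalk, pincers from where it was at the start of the episode above 0.03 m).
It fails at once if a holder pushed or pulled against the guarded stand or turntable with more than 60 N (contact force between any of holder_a, holder_b, holder_c, holder_d and stand above 60 N).
Of holder_a, holder_b, holder_c, holder_d only 3 to 4 are there at a start; the rules pass over those that are not, and their reading is None.
At some moment in a run one of tray may be knocked a few centimetres aside while the robot is not near it.
It also fails if it takes over 208 s, if anything falls off the work surface, if the arm or the gripper's body presses on something with over 40 N, if the wrist force passes 120 N, or if a joint passes its speed limit or range.

### The arm

A 7-joint arm with a two-finger parallel gripper is mounted at the origin on the work surface; the furniture and walls round the work are solid. World frame = base frame: x ahead of the robot, y to its left, z up, the work surface at z = 0. Lengths are in m, angles in degrees, forces in N, time in s.
With the tool pointing down it reaches from about 0.35 to 0.9 m from the base axis. Payload 8.1 kg.
Tool frame: the origin (TCP) lies on the centre line of the jaws, within the pads' length; the fingertips stand 22 mm ahead of it and the grasp point (between the pads) lies 3 mm ahead of it; z points along the fingers, y is the line along which they close (so a half turn about z gives the same grasp; the last joint's range is limited). The gripper opens to 92 mm and grips with 3 to 60 N. Pads are 19 mm wide; open, the fingers measure 130 mm over their backs; the gripper's body (75 mm by 190 mm) begins 47 mm behind the grasp point.
Start: joints at [-82.368, 24.895, 1.432, 90.138, -0.665, 64.973, -4.303], TCP at [0.146, 0.608, 0.249] pointing down, gripper open.
Joint ranges: [-149.89, 149.89], [-25.12, 119.58], [-72.63, 75.52], [4.76, 147.25], [-75.54, 255.54], [6.69, 114.76], [-157.13, 157.13]. Speed limits (degrees/s): [127.2, 127.2, 172.46, 172.46, 180, 180, 180].

### API

Orientations are given as [roll, pitch, yaw] about the fixed x, y, z axes, in that order (R = Rz(yaw) Ry(pitch) Rx(roll)).
In Python, from plant import monitor, viewer, ticket gives the robot as it stands. The module is installed in compiled form; this text tells all that it offers.
- The arm moves only by the tool send_rows, never from a script. Its argument "targets" is a list of rows, each an object with "offset": the shift along the tool's x, y, z in m, a list of three; "angular": the turn, a rotation vector about the tool's x, y, z in degrees, a list of three; "jaw": the opening, from 0 (shut) to 1 (fully open). A call has 1 to 12 rows; each row is the pose to reach, as a shift and turn from the pose commanded when the call began, along the tool's axes at that moment; what a row does not reach only later rows make up. A row lasts 1/10 s, in which the tool goes at most 50 mm and 8.59 degrees, less where a joint would pass 70% of its speed; a pose out of reach is approached as far as the arm can. A call with a gripper value outside its range is refused whole. The fingers move at their own pace and stop on an object; the grip force is fixed at half the most. Time passes only in rows, so rows that repeat a pose let the fingers close. It gives the time, the measured TCP pose, the force, the opening and the grip force at its end, in the units of the state.
- monitor.state(): the state, without advancing time (a new reading comes with each control period).
- viewer.capture(name): name is "scene" or "top"; returns a dict with "color" (480x640x3 uint8, red, green, blue), "z_map" (480x640 float32, m along the optical axis (not along the pixel's ray), 0 where there is no reading), "mtx" (3x3 intrinsics, pixels), "world_to_cam" (4x4, takes a point from world to camera coordinates). Camera axes: x right, y down, z forward; pixel columns grow to the right and rows downward; lengths in m; the calibration is good to about 2 mm. A picture is of the moment at which its call begins.
- ticket.hand_in(): hands the job in; it is judged then, once.
The state is a dict: "clock": time; "joints": joint angles; "joint_velocities": joint speeds; "effort": joint torques, N m; "ee_pos": TCP position; "orientation": TCP orientation; "ft_force": force on the tool from outside, world axes, zero at the start; "wrist_torque": the same for the moment, N m; "gripper_width": finger opening in m; "grip_force": force on a finger pad.
Only numpy, scipy, OpenCV 4.12 (cv2) and the standard library are available. Lean on these libraries where they do the work, as an engineer would, in place of code of your own. Each camera call takes 0.05 s, during which the arm holds its last target. There are 200 camera calls.

## Working session

There is one attempt and no reset: what is moved stays moved. The work goes in short steps, Python scripts to look and compute and a tool call to move; the robot and the scene stay as the last step left them, time stands still between calls to the robot, and variables do not carry over. Pictures are saved under pics/ and viewed, at most 14 in all, crops included, and the job is handed in when it is done.

Besides the shell and the picture viewer there is one more tool, called after ">>>" by a JSON object that holds its "op" and its "data". send_rows: Moves the arm, as the interface text tells. Its arguments: {"type":"object","properties":{"targets":{"type":"array"}},"required":["targets"]}

```bash
mkdir -p pics
cat > h.py <<'E'
import numpy as np,cv2
from plant import monitor,viewer,ticket
def cap(n,save=None):
    c=viewer.capture(n)
    if save: cv2.imwrite('pics/'+save,c['color'][:,:,::-1])
    np.savez('last_%s.npz'%n,**c)
    return c
def pts(c):
    z=c['z_map'];K=c['mtx'];v,u=np.mgrid[:480,:640]
    P=np.stack([(u-K[0,2])/K[0,0]*z,(v-K[1,2])/K[1,1]*z,z,np.ones_like(z)],-1)
    return (P@np.linalg.inv(c['world_to_cam']).T)[...,:3]
def ray(c,u,v,h):
    T=np.linalg.inv(c['world_to_cam']);d=T[:3,:3]@np.linalg.inv(c['mtx'])@[u,v,1];o=T[:3,3]
    return o+d*(h-o[2])/d[2]
E
python3 - <<'E'
from h import *
np.set_printoptions(suppress=True,precision=3)
print(monitor.state())
for n in('scene','top'):
    c=cap(n,n+'0.png');print(c['mtx'],np.linalg.inv(c['world_to_cam']))
E
```

```text
{'clock': 0.0, 'joints': array([-82.368,  24.937,   1.431,  90.19 ,  -0.665,  64.974,  -4.302]), 'joint_velocities': array([ 0.004, -0.026,  0.06 , -0.143,  0.066, -0.002, -0.049]), 'effort': array([ -0.   , -66.787,   0.985, -31.446,  -0.061,   0.043,   0.   ]), 'ee_pos': array([0.146, 0.607, 0.248]), 'orientation': array([-179.908,    0.008,  166.486]), 'ft_force': array([-0.265,  0.124, -0.378]), 'wrist_torque': array([ 0.012,  0.013, -0.003]), 'grip_force': 0.0, 'gripper_width': 0.09193016430088846}
[[505.838   0.    326.998]
 [  0.    505.838 235.175]
 [  0.      0.      1.   ]] [[-0.959 -0.201  0.199  0.28 ]
 [-0.283  0.66  -0.696  0.685]
 [ 0.008 -0.724 -0.69   0.92 ]
 [ 0.     0.     0.     1.   ]]
[[467.996   0.    313.519]
 [  0.    467.996 240.173]
 [  0.      0.      1.   ]] [[-0.025 -0.985  0.169  0.372]
 [-0.999  0.022 -0.023 -0.113]
 [ 0.019 -0.169 -0.985  0.966]
 [ 0.     0.     0.     1.   ]]
```

View pics/scene0.png

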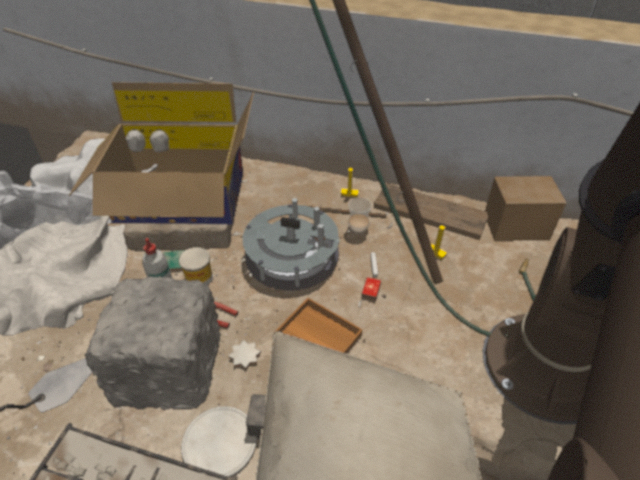

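View pics/top0.png

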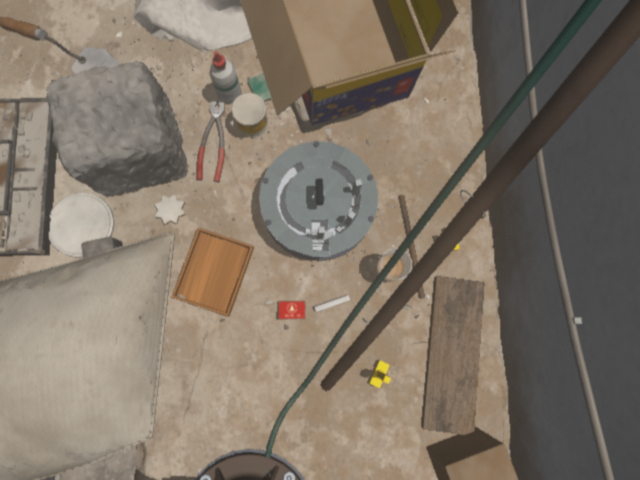

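Scene: turntable at about (290,245), tray (320,328), matchbox (371,290), glass (357,222), chalk (374,264), yellow look-alikes (350,185) and (440,242). Top: turntable (318,200), opening apparently near (318,237), tray (213,272), and a leaning pole and hose at right. I'll enlarge the turntable.

Run:
```python
from h import *
np.set_printoptions(suppress=True,precision=3)
a=np.load('last_top.npz');b=np.load('last_scene.npz')
A=cv2.resize(a['color'][135:265,250:390],None,fx=4,fy=4,interpolation=2)
B=cv2.resize(b['color'][190:295,235:350],None,fx=4,fy=4,interpolation=2)
h=max(A.shape[0],B.shape[0]);M=np.zeros((h,A.shape[1]+B.shape[1],3),np.uint8);M[:A.shape[0],:A.shape[1]]=A;M[:B.shape[0],A.shape[1]:]=B
print(M.shape)
M=cv2.resize(M,(800,int(h*800/M.shape[1])))
cv2.imwrite('pics/crop1.png',M[:,:,::-1])
for c in (a,b):
    P=pts(c); z=P[...,2]
    # height map stats near turntable
    for lo,hi in((.055,.08),(.095,.14),(.11,.13)):
        m=(z>lo)&(z<hi)&(np.abs(P[...,0]-.48)<.16)&(np.abs(P[...,1]+.12)<.16)
        n,l,s,ce=cv2.connectedComponentsWithStats(m.astype(np.uint8))
        for i in range(1,n):
            if s[i,4]>12: 
                q=P[l==i];print(lo,hi,s[i],ce[i],q.mean(0),q.min(0),q.max(0))
```

```text
(520, 1020, 3)
0.055 0.08 [ 259  183  119   74 5359] [318.741 214.623] [ 0.577 -0.146  0.068] [ 0.494 -0.263  0.056] [ 0.64  -0.029  0.08 ]
0.055 0.08 [317 233   7   6  17] [319.118 236.765] [ 0.532 -0.145  0.069] [ 0.53  -0.153  0.058] [ 0.54  -0.141  0.078]
0.055 0.08 [381 251   9  18  46] [384.326 258.065] [ 0.488 -0.27   0.07 ] [ 0.469 -0.28   0.058] [ 0.5   -0.262  0.078]
0.095 0.14 [314 179  11  27 225] [318.916 192.022] [ 0.609 -0.145  0.117] [ 0.587 -0.156  0.096] [ 0.634 -0.137  0.124]
0.095 0.14 [354 179   8  11  69] [357.522 183.928] [ 0.624 -0.219  0.115] [ 0.619 -0.226  0.095] [ 0.632 -0.213  0.123]
0.095 0.14 [347 211   9  11  61] [350.721 215.787] [ 0.562 -0.203  0.116] [ 0.556 -0.211  0.095] [ 0.57  -0.196  0.124]
0.095 0.14 [318 227   7   9  61] [320.902 230.885] [ 0.535 -0.147  0.116] [ 0.53  -0.153  0.096] [ 0.542 -0.142  0.123]
0.095 0.14 [326 330  18  20 138] [334.174 340.949] [ 0.335 -0.165  0.12 ] [ 0.32  -0.18   0.095] [ 0.354 -0.151  0.139]
0.11 0.13 [315 179   9  26 191] [319.126 191.461] [ 0.609 -0.146  0.12 ] [ 0.587 -0.153  0.11 ] [ 0.634 -0.139  0.124]
0
[... 1208 characters left out ...]
8 227  14  26 130] [405.238 238.238] [ 0.337 -0.164  0.12 ] [ 0.32  -0.18   0.096] [ 0.358 -0.148  0.14 ]
0.11 0.13 [291 199   6   6  28] [293.964 201.286] [ 0.624 -0.217  0.117] [ 0.618 -0.224  0.111] [ 0.632 -0.211  0.123]
0.11 0.13 [313 207   6   7  35] [315.514 209.943] [ 0.563 -0.201  0.117] [ 0.557 -0.21   0.111] [ 0.571 -0.196  0.124]
0.11 0.13 [280 217  20  10 129] [289.388 221.574] [ 0.61  -0.143  0.118] [ 0.586 -0.155  0.11 ] [ 0.634 -0.134  0.123]
0.11 0.13 [317 224   6   7  35] [319.486 227.229] [ 0.536 -0.145  0.118] [ 0.53  -0.151  0.11 ] [ 0.543 -0.139  0.123]
0.11 0.13 [400 232  11  12  62] [405.274 237.984] [ 0.337 -0.165  0.12 ] [ 0.324 -0.175  0.111] [ 0.351 -0.156  0.13 ]
```

View pics/crop1.png

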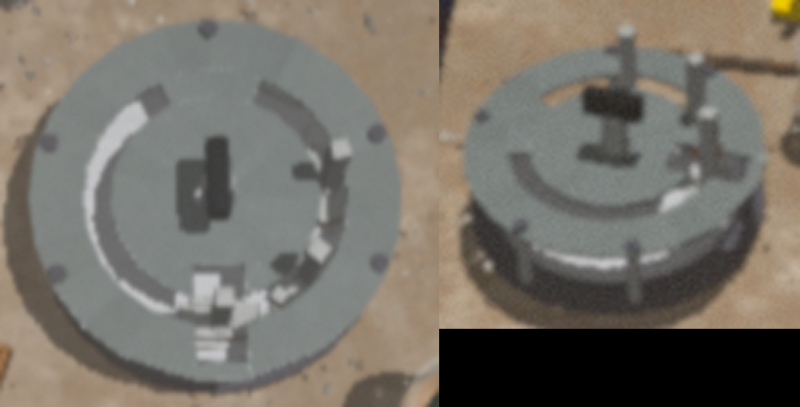

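Three bright stems at top (321,230), (351,215), (358,183) → nests 0, 1, 2 (0°, 50°, 101° about the axis); nest 3 is empty. The opening is at the near side (−x). The yellow ones are off the stand, so these three grey ones are the holders. Now the tray, pole and heights by triangulation.

```bash
cat >> h.py <<'E'
def tray(c,z=.022):
    hsv=cv2.cvtColor(c['color'],cv2.COLOR_RGB2HSV)
    m=((hsv[...,0]<18)&(hsv[...,1]>130)&(hsv[...,2]>60)).astype(np.uint8)
    P=pts(c); m&=((P[...,0]>.25)&(P[...,0]<.75)&(P[...,1]>-.09)&(P[...,1]<.35)&(P[...,2]<.06)).astype(np.uint8)
    m=cv2.morphologyEx(m,cv2.MORPH_CLOSE,np.ones((5,5)))
    n,l,s,_=cv2.connectedComponentsWithStats(m);i=1+s[1:,4].argmax()
    v,u=np.where(l==i)
    W=np.array([ray(c,a,b,z)[:2] for a,b in zip(u,v)],np.float32)
    return cv2.minAreaRect(W*1000), s[i], P[l==i]
E
python3 - <<'E'
from h import *
np.set_printoptions(suppress=True,precision=3)
a=np.load('last_top.npz');b=np.load('last_scene.npz')
for c in(a,b):
    r,s,P=tray(c);print(r,s,cv2.boxPoints(r).tolist(),np.percentile(P[:,2],[5,50,95]))
# triangulate stems/bar top centres
def tri(ua,ub):
    o=[];d=[]
    for c,u in((a,ua),(b,ub)):
        T=np.linalg.inv(c['world_to_cam']);k=T[:3,:3]@np.linalg.inv(c['mtx'])@[*u,1];o.append(T[:3,3]);d.append(k/np.linalg.norm(k))
    A=sum(np.eye(3)-np.outer(x,x) for x in d);y=sum((np.eye(3)-np.outer(x,x))@p for x,p in zip(d,o))
    p=np.linalg.solve(A,y);return p,np.linalg.norm((np.eye(3)-np.outer(d[0],d[0]))@(p-o[0]))
for n,ua,ub in(('0',(321,230),(319.5,226)),('1',(351,214.5),(315.5,209)),('2',(357.8,182.7),(294,201)),('bar',(319,191.5),(289.5,220))): print(n,*tri(ua,ub))
# pole: points high, brownish
for c in(a,):
    P=pts(c);hsv=cv2.cvtColor(c['color'],cv2.COLOR_RGB2HSV)
    for row in range(0,390,30):
        r=P[row];idx=[j for j in range(325,640) if r[j,2]>.1 and hsv[row,j,2]<130 and not(380>j and row<260) and r[j,0]>-1]
        idx=[j for j in idx if r[j,1]>-.5]
        if idx: print(row,idx[0],idx[-1],r[idx].mean(0),r[idx[len(idx)//2]])
E
```

```text
((474.406005859375, 69.97865295410156), (117.44239044189453, 142.60646057128906), 70.5210189819336) [ 173  232   79   83 3957] [[387.6026611328125, 38.39527893066406], [522.046875, -9.158416748046875], [561.2093505859375, 101.56202697753906], [426.76513671875, 149.11572265625]] [0.003 0.006 0.022]
((470.149658203125, 66.02742004394531), (106.98863983154297, 149.4792938232422), 69.63072204589844) [ 278  299   83   53 2317] [[381.46380615234375, 41.89275360107422], [521.5960083007812, -10.136421203613281], [558.8355102539062, 90.1620864868164], [418.70330810546875, 142.19125366210938]] [0.003 0.006 0.022]
0 [ 0.536 -0.147  0.119] 0.00028414596087562757
1 [ 0.564 -0.204  0.118] 0.00011658274690375797
2 [ 0.625 -0.219  0.116] 0.0005584243024793396
bar [ 0.61  -0.145  0.12 ] 0.0005294175714704727
0 380 639 [ 0.817 -0.327  0.371] [ 0.856 -0.326  0.319]
30 388 639 [ 0.743 -0.345  0.411] [ 0.824 -0.349  0.291]
60 398 618 [ 0.657 -0.351  0.483] [ 0.589 -0.358  0.597]
90 380 592 [ 0.668 -0.332  0.393] [ 0.598 -0.343  0.527]
120 494 565 [ 0.563 -0.345  0.532] [ 0.554 -0.341  0.553]
150 471 539 [ 0.542 -0.329  0.507] [ 0.535 -0.329  0.524]
180 448 632 [ 0.52  -0.319  0.471] [ 0.514 -0.318  0.491]
210 426 545 [ 0.495 -0.305  0.435] [ 0.491 -0.304  0.451]
240 404 551 [ 0.465 -0.284  0.408] [ 0.465 -0.287  0.407]
270 381 602 [ 0.435 -0.275  0.343] [ 0.434 -0.267  0.354]
300 360 564 [ 0.398 -0.248  0.291] [ 0.398 -0.243  0.294]
330 338 570 [ 0.354 -0.234  0.205] [ 0.355 -0.216  0.221]
360 339 601 [ 0.306 -0.213  0.184] [ 0.303 -0.189  0.134]
```

Run:
```python
from h import *
np.set_printoptions(suppress=True,precision=3)
a=np.load('last_top.npz');b=np.load('last_scene.npz')
for c in(a,b):
    P=pts(c);m=(P[...,0]>0.1)&(P[...,0]<.6)&(P[...,1]>.1)&(P[...,1]<.75)&(c['z_map']>.1)
    print('bag',np.percentile(P[m][:,2],[50,95,99.5]))
    hsv=cv2.cvtColor(c['color'],cv2.COLOR_RGB2HSV)
    m=(hsv[...,0]>55)&(hsv[...,0]<95)&(hsv[...,1]>90)&(P[...,2]>.01)&(P[...,1]>-.6)
    q=P[m];
    for z in np.arange(.0,.8,.08):
        k=np.abs(q[:,2]-z)<.03
        if k.sum(): print(round(z,2),k.sum(),np.median(q[k],0))
```

```text
bag [0.101 0.153 0.157]
0.0 17 [ 0.878 -0.023  0.012]
bag [0.141 0.689 0.711]
0.0 38 [ 0.879 -0.024  0.012]
0.32 2 [ 0.471 -0.252  0.319]
0.4 6 [0.04  0.122 0.398]
0.48 1 [ 0.561 -0.311  0.463]
0.64 1 [0.15  0.376 0.669]
0.72 4 [0.159 0.391 0.704]
```

>>> {"op": "send_rows", "data": {"targets": [{"offset": [0, 0, -0.05], "angular": [0, 0, 0], "jaw": 0.35}, {"offset": [0, 0, -0.1], "angular": [0, 0, 0], "jaw": 0.35}, {"offset": [0, 0, -0.13], "angular": [0, 0, 0], "jaw": 0.35}]}}

```text
clock: 0.4
ee_pos: [0.1462, 0.6082, 0.3824]
orientation: [179.8, -0.0, 166.5]
ft_force: [0.3, 0.7, 0.6]
gripper_width: 0.0725
grip_force: 0.0
```

```bash
cat > go.py <<'E'
import sys
from h import *
from scipy.spatial.transform import Rotation as Ro
# go.py x y z yaw : offsets from measured pose, assuming tool down
x,y,z,w=map(float,sys.argv[1:5]);s=monitor.state()
R=Ro.from_euler('xyz',s['orientation'],degrees=True)
d=R.inv().apply(np.array([x,y,z])-s['ee_pos']); r=(R.inv()*Ro.from_euler('xyz',[180,0,w],degrees=True)).as_rotvec(degrees=True)
print('off',d.round(4),'ang',r.round(2),'len',np.linalg.norm(d).round(3),'j',s['joints'].round(0),'t',s['clock'])
E
python3 go.py .45 .07 .30 180; python3 go.py .536 -.146 .2 180
```

```text
off [-0.4212 -0.4525  0.0808] ang [ 1.900e-01  1.000e-02 -1.352e+01] len 0.623 j [-83.  21.   2.  78.  -1.  81.  -4.] t 0.4
off [-0.5554 -0.6427  0.1801] ang [ 1.900e-01  1.000e-02 -1.352e+01] len 0.868 j [-83.  21.   2.  78.  -1.  81.  -4.] t 0.4
```

>>> {"op": "send_rows", "data": {"targets": [{"offset": [-0.42, -0.45, 0.08], "angular": [0, 0, -13.5], "jaw": 0.35}, {"offset": [-0.42, -0.45, 0.08], "angular": [0, 0, -13.5], "jaw": 0.35}, {"offset": [-0.42, -0.45, 0.08], "angular": [0, 0, -13.5], "jaw": 0.35}, {"offset": [-0.42, -0.45, 0.08], "angular": [0, 0, -13.5], "jaw": 0.35}, {"offset": [-0.42, -0.45, 0.08], "angular": [0, 0, -13.5], "jaw": 0.35}, {"offset": [-0.42, -0.45, 0.08], "angular": [0, 0, -13.5], "jaw": 0.35}, {"offset": [-0.42, -0.45, 0.08], "angular": [0, 0, -13.5], "jaw": 0.35}, {"offset": [-0.42, -0.45, 0.08], "angular": [0, 0, -13.5], "jaw": 0.35}, {"offset": [-0.42, -0.45, 0.08], "angular": [0, 0, -13.5], "jaw": 0.35}, {"offset": [-0.42, -0.45, 0.08], "angular": [0, 0, -13.5], "jaw": 0.35}, {"offset": [-0.42, -0.45, 0.08], "angular": [0, 0, -13.5], "jaw": 0.35}, {"offset": [-0.42, -0.45, 0.08], "angular": [0, 0, -13.5], "jaw": 0.35}]}}

```text
clock: 1.6
ee_pos: [0.4395, 0.0879, 0.3012]
orientation: [180.0, 0.0, -180.0]
ft_force: [0.8, 1.5, -0.4]
gripper_width: 0.0323
grip_force: 0.0
```

```bash
python3 go.py .536 -.146 .2 180
```

```text
off [-0.0965 -0.234   0.1011] ang [0.02 0.01 0.  ] len 0.273 j [-40.   5.  24. 110.  -2.  65.  75.] t 1.6
```

>>> {"op": "send_rows", "data": {"targets": [{"offset": [-0.0965, -0.234, 0.1], "angular": [0, 0, 0], "jaw": 0.35}, {"offset": [-0.0965, -0.234, 0.1], "angular": [0, 0, 0], "jaw": 0.35}, {"offset": [-0.0965, -0.234, 0.1], "angular": [0, 0, 0], "jaw": 0.35}, {"offset": [-0.0965, -0.234, 0.1], "angular": [0, 0, 0], "jaw": 0.35}, {"offset": [-0.0965, -0.234, 0.1], "angular": [0, 0, 0], "jaw": 0.35}, {"offset": [-0.0965, -0.234, 0.1], "angular": [0, 0, 0], "jaw": 0.35}, {"offset": [-0.0965, -0.234, 0.1], "angular": [0, 0, 0], "jaw": 0.35}, {"offset": [-0.0965, -0.234, 0.1], "angular": [0, 0, 0], "jaw": 0.35}]}}

```text
clock: 2.4
ee_pos: [0.5351, -0.144, 0.2009]
orientation: [180.0, -0.1, 179.9]
ft_force: [-0.2, 1.2, 0.6]
gripper_width: 0.0321
grip_force: 0.0
```

```bash
python3 - <<'E'
from h import *
cap('scene','s1.png')
t=cap('top','t1.png')
E
python3 go.py .536 -.146 .1 180
```

```text
off [-0.0005 -0.0034  0.1016] ang [0.05 0.   0.08] len 0.102 j [-14.  23.  31. 106. -14.  56. 114.] t 2.5
```

View pics/s1.png

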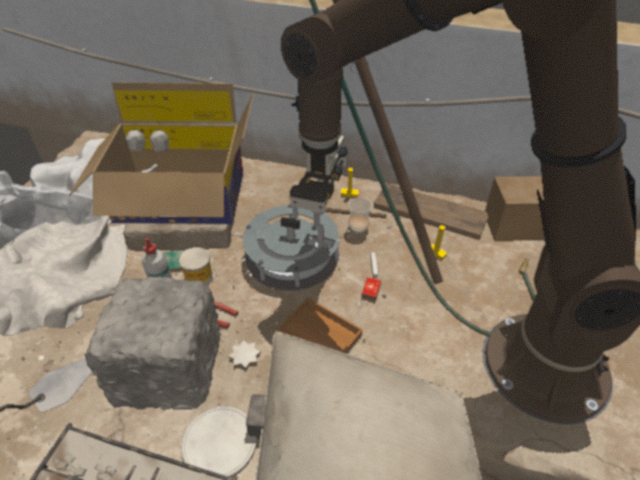

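Arm is above nest 0, clear of hose and pole (at right of the wrist, behind). Descend onto stem 0.

>>> {"op": "send_rows", "data": {"targets": [{"offset": [0, -0.002, 0.02], "angular": [0, 0, 0], "jaw": 0.35}, {"offset": [0, -0.002, 0.045], "angular": [0, 0, 0], "jaw": 0.35}, {"offset": [0, -0.002, 0.07], "angular": [0, 0, 0], "jaw": 0.35}, {"offset": [0, -0.002, 0.09], "angular": [0, 0, 0], "jaw": 0.35}, {"offset": [0, -0.002, 0.101], "angular": [0, 0, 0], "jaw": 0.35}, {"offset": [0, -0.002, 0.101], "angular": [0, 0, 0], "jaw": 0.35}, {"offset": [0, -0.002, 0.101], "angular": [0, 0, 0], "jaw": 0.05}, {"offset": [0, -0.002, 0.101], "angular": [0, 0, 0], "jaw": 0.05}, {"offset": [0, -0.002, 0.101], "angular": [0, 0, 0], "jaw": 0.05}, {"offset": [0, -0.002, 0.101], "angular": [0, 0, 0], "jaw": 0.05}, {"offset": [0, -0.002, 0.101], "angular": [0, 0, 0], "jaw": 0.05}]}}

```text
clock: 3.6
ee_pos: [0.5359, -0.1463, 0.101]
orientation: [-180.0, 0.1, 180.0]
ft_force: [-0.6, 0.2, 5.1]
gripper_width: 0.0114
grip_force: 30.0
```

```bash
python3 go.py .536 -.146 .112 180
```

```text
off [-0.0001  0.0003 -0.011 ] ang [-0.    0.06 -0.02] len 0.011 j [-10.  30.  28. 111. -20.  44. 119.] t 3.6
```

>>> {"op": "send_rows", "data": {"targets": [{"offset": [0, 0, -0.004], "angular": [0, 0, 0], "jaw": 0.05}, {"offset": [0, 0, -0.008], "angular": [0, 0, 0], "jaw": 0.05}, {"offset": [0, 0, -0.012], "angular": [0, 0, 0], "jaw": 0.05}, {"offset": [0, 0, -0.013], "angular": [0, 0, 0], "jaw": 0.05}, {"offset": [0, 0, -0.013], "angular": [0, 0, 0], "jaw": 0.05}]}}

```text
clock: 4.1
ee_pos: [0.5357, -0.1461, 0.1136]
orientation: [180.0, 0.0, 180.0]
ft_force: [0.5, 1.0, -3.0]
gripper_width: 0.0116
grip_force: 30.0
```

>>> {"op": "send_rows", "data": {"targets": [{"offset": [0, 0, 0], "angular": [0, 0, 8], "jaw": 0.05}, {"offset": [0, 0, 0], "angular": [0, 0, 16], "jaw": 0.05}, {"offset": [0, 0, 0], "angular": [0, 0, 24], "jaw": 0.05}, {"offset": [0, 0, 0], "angular": [0, 0, 32], "jaw": 0.05}, {"offset": [0, 0, 0], "angular": [0, 0, 40], "jaw": 0.05}, {"offset": [0, 0, 0], "angular": [0, 0, 48], "jaw": 0.05}, {"offset": [0, 0, 0], "angular": [0, 0, 56], "jaw": 0.05}, {"offset": [0, 0, 0], "angular": [0, 0, 64], "jaw": 0.05}, {"offset": [0, 0, 0], "angular": [0, 0, 72], "jaw": 0.05}, {"offset": [0, 0, 0], "angular": [0, 0, 80], "jaw": 0.05}, {"offset": [0, 0, 0], "angular": [0, 0, 88], "jaw": 0.05}, {"offset": [0, 0, 0], "angular": [0, 0, 90], "jaw": 0.05}]}}

```text
clock: 5.3
ee_pos: [0.5355, -0.1458, 0.113]
orientation: [-180.0, 0.0, 89.8]
ft_force: [0.3, -1.0, -2.1]
gripper_width: 0.0115
grip_force: 30.0
```

```bash
python3 go.py .536 -.146 .2 90
```

```text
off [-0.0002  0.0004 -0.087 ] ang [-0.04  0.01 -0.18] len 0.087 j [-26.  36.  53. 112. -38.  51.  47.] t 5.3
```

>>> {"op": "send_rows", "data": {"targets": [{"offset": [0, 0, -0.01], "angular": [0, 0, 0], "jaw": 0.05}, {"offset": [0, 0, -0.02], "angular": [0, 0, 0], "jaw": 0.05}, {"offset": [0, 0, -0.03], "angular": [0, 0, 0], "jaw": 0.05}, {"offset": [0, 0, -0.04], "angular": [0, 0, 0], "jaw": 0.05}, {"offset": [0, 0, -0.05], "angular": [0, 0, 0], "jaw": 0.05}, {"offset": [0, 0, -0.06], "angular": [0, 0, 0], "jaw": 0.05}, {"offset": [0, 0, -0.07], "angular": [0, 0, 0], "jaw": 0.05}, {"offset": [0, 0, -0.08], "angular": [0, 0, 0], "jaw": 0.05}, {"offset": [0, 0, -0.09], "angular": [0, 0, 0], "jaw": 0.05}]}}

```text
clock: 6.2
ee_pos: [0.5355, -0.1461, 0.2042]
orientation: [180.0, -0.0, 90.0]
ft_force: [-0.2, -0.3, -2.7]
gripper_width: 0.0115
grip_force: 30.0
```

```bash
python3 - <<'E'
from h import *
c=cap('scene');print(tray(c)[:2]);A=c['color'][60:360,180:440]
c=cap('top');print(tray(c)[:2]);B=c['color'][60:360,150:430]
cv2.imwrite('pics/c2.png',cv2.resize(np.hstack([A,B]),None,fx=1.45,fy=1.45)[:,:,::-1])
E
python3 go.py .513 .053 .2 160.5;python3 go.py .47 .067 .2 160.5;python3 go.py .429 .083 .2 160.5
```

```text
(((468.8411865234375, 61.58564758300781), (101.49916076660156, 149.7404022216797), 71.09538269042969), array([ 281,  299,   80,   53, 2188], dtype=int32))
(((393.9552001953125, -75.7633056640625), (25.97052574157715, 31.753923416137695), 88.98865509033203), array([279, 302,  14,  17, 228], dtype=int32))
off [ 0.1995 -0.0233  0.0047] ang [  0.09   0.09 -70.51] len 0.201 j [-31.  30.  60. 106. -30.  61.  41.] t 6.3
off [ 0.2135 -0.0663  0.0046] ang [  0.09   0.09 -70.51] len 0.224 j [-31.  30.  60. 106. -30.  61.  41.] t 6.3
off [ 0.2295 -0.1073  0.0045] ang [  0.09   0.09 -70.51] len 0.253 j [-31.  30.  60. 106. -30.  61.  41.] t 6.3
```

View pics/c2.png

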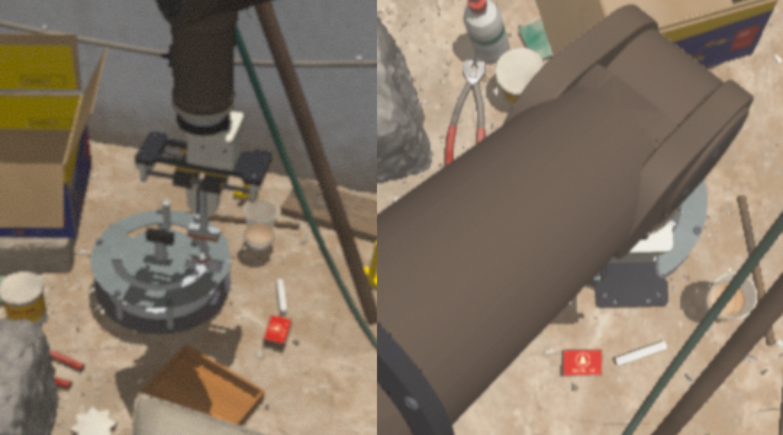

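Holder is out, hanging clear above the opening (scene crop (205,215)); tray unmoved at (205,385) of the crop. Carry to the far tray slot.

>>> {"op": "send_rows", "data": {"targets": [{"offset": [0.02, -0.002, 0], "angular": [0, 0, -7], "jaw": 0.05}, {"offset": [0.04, -0.004, 0], "angular": [0, 0, -14], "jaw": 0.05}, {"offset": [0.06, -0.007, 0], "angular": [0, 0, -21], "jaw": 0.05}, {"offset": [0.08, -0.009, 0], "angular": [0, 0, -28], "jaw": 0.05}, {"offset": [0.1, -0.012, 0], "angular": [0, 0, -35], "jaw": 0.05}, {"offset": [0.12, -0.014, 0], "angular": [0, 0, -42], "jaw": 0.05}, {"offset": [0.14, -0.016, 0], "angular": [0, 0, -49], "jaw": 0.05}, {"offset": [0.16, -0.019, 0], "angular": [0, 0, -56], "jaw": 0.05}, {"offset": [0.18, -0.021, 0], "angular": [0, 0, -63], "jaw": 0.05}, {"offset": [0.1995, -0.0235, 0], "angular": [0, 0, -70.5], "jaw": 0.05}, {"offset": [0.1995, -0.0235, 0], "angular": [0, 0, -70.5], "jaw": 0.05}, {"offset": [0.1995, -0.0235, 0], "angular": [0, 0, -70.5], "jaw": 0.05}]}}

```text
clock: 7.5
ee_pos: [0.5119, 0.0534, 0.2032]
orientation: [-180.0, -0.0, 160.4]
ft_force: [-0.3, -0.1, -2.4]
gripper_width: 0.0119
grip_force: 30.0
```

```bash
python3 - <<'E'
from h import *
for n in('scene','top'):
    c=cap(n);print(tray(c)[:2])
E
python3 go.py .513 .053 .08 160.5
```

```text
(((470.20111083984375, 64.0510025024414), (105.27799987792969, 151.33204650878906), 71.73384857177734), array([ 278,  299,   83,   53, 2252], dtype=int32))
(((452.2417907714844, 78.11050415039062), (117.72590637207031, 95.36115264892578), 70.30484771728516), array([ 173,  262,   71,   53, 1989], dtype=int32))
off [-0.0006  0.0009  0.1233] ang [-0.03  0.01 -0.18] len 0.123 j [-44.  20.  43. 111. -17.  55.  77.] t 7.6
```

>>> {"op": "send_rows", "data": {"targets": [{"offset": [0, 0, 0.025], "angular": [0, 0, 0], "jaw": 0.05}, {"offset": [0, 0, 0.05], "angular": [0, 0, 0], "jaw": 0.05}, {"offset": [0, 0, 0.075], "angular": [0, 0, 0], "jaw": 0.05}, {"offset": [0, 0, 0.095], "angular": [0, 0, 0], "jaw": 0.05}, {"offset": [0, 0, 0.11], "angular": [0, 0, 0], "jaw": 0.05}, {"offset": [0, 0, 0.12], "angular": [0, 0, 0], "jaw": 0.05}, {"offset": [0, 0, 0.124], "angular": [0, 0, 0], "jaw": 0.05}, {"offset": [0, 0, 0.126], "angular": [0, 0, 0], "jaw": 0.05}, {"offset": [0, 0, 0.127], "angular": [0, 0, 0], "jaw": 0.05}, {"offset": [0, 0, 0.127], "angular": [0, 0, 0], "jaw": 0.05}]}}

```text
clock: 8.6
ee_pos: [0.5124, 0.0534, 0.0768]
orientation: [180.0, 0.0, 160.5]
ft_force: [0.5, 0.4, -1.9]
gripper_width: 0.0121
grip_force: 30.0
```

>>> {"op": "send_rows", "data": {"targets": [{"offset": [0, 0, 0.001], "angular": [0, 0, 0], "jaw": 0.05}, {"offset": [0, 0, 0.001], "angular": [0, 0, 0], "jaw": 0.3}, {"offset": [0, 0, 0.001], "angular": [0, 0, 0], "jaw": 0.35}, {"offset": [0, 0, 0.001], "angular": [0, 0, 0], "jaw": 0.35}, {"offset": [0, 0, 0.001], "angular": [0, 0, 0], "jaw": 0.35}, {"offset": [0, 0, -0.02], "angular": [0, 0, 0], "jaw": 0.35}, {"offset": [0, 0, -0.05], "angular": [0, 0, 0], "jaw": 0.35}, {"offset": [0, 0, -0.09], "angular": [0, 0, 0], "jaw": 0.35}, {"offset": [0, 0, -0.125], "angular": [0, 0, 0], "jaw": 0.35}, {"offset": [0, 0, -0.125], "angular": [0, 0, 0], "jaw": 0.35}]}}

```text
clock: 9.6
ee_pos: [0.5146, 0.0532, 0.2055]
orientation: [179.8, 0.3, 160.5]
ft_force: [1.1, 0.4, 1.5]
gripper_width: 0.032
grip_force: 0.0
```

```bash
python3 go.py .6105 -.1455 .2 180
cat > stems.py <<'E'
from h import *
np.set_printoptions(suppress=True,precision=3)
import sys
for n in('scene','top'):
    c=cap(n);P=pts(c);z=P[...,2];print(n,tray(c)[:2])
    m=((z>.078)&(z<.126)&(P[...,0]>.38)&(P[...,0]<.72)&(P[...,1]<.16)&(P[...,1]>-.24)).astype(np.uint8)
    k,l,s,ce=cv2.connectedComponentsWithStats(m)
    for i in range(1,k):
        if s[i,4]>12: q=P[l==i];q=q[q[:,2]>q[:,2].max()-.008];print(ce[i],s[i,4],q.mean(0),q.min(0),q.max(0))
E
python3 stems.py
```

```text
off [-0.1568 -0.1552  0.0058] ang [  0.18   0.36 -19.53] len 0.221 j [-44.  20.  43. 111. -17.  55.  77.] t 9.6
scene (((464.3867492675781, 59.98009490966797), (91.64168548583984, 143.4464111328125), 70.77715301513672), array([ 297,  300,   64,   52, 1578], dtype=int32))
[281.138 221.897] 29 [ 0.63  -0.143  0.119] [ 0.626 -0.151  0.114] [ 0.633 -0.136  0.122]
[302.354 302.2  ] 65 [0.512 0.057 0.094] [0.504 0.047 0.09 ] [0.519 0.062 0.098]
[213.864 314.642] 81 [0.667 0.151 0.123] [0.665 0.137 0.118] [0.67  0.159 0.126]
[297.747 340.966] 265 [0.463 0.157 0.096] [0.397 0.152 0.093] [0.517 0.16  0.1  ]
top (((473.689453125, 70.65743255615234), (117.97171020507812, 140.66519165039062), 70.44932556152344), array([ 173,  248,   79,   67, 2035], dtype=int32))
[318.834 192.118] 229 [ 0.61  -0.146  0.12 ] [ 0.587 -0.153  0.117] [ 0.634 -0.139  0.125]
[357.09  185.124] 89 [ 0.625 -0.219  0.12 ] [ 0.62  -0.225  0.114] [ 0.632 -0.213  0.122]
[350.25  216.789] 76 [ 0.563 -0.204  0.12 ] [ 0.557 -0.211  0.115] [ 0.571 -0.196  0.122]
[161.93  281.529] 964 [0.446 0.158 0.099] [0.38  0.152 0.096] [0.499 0.16  0.104]
```

Holder A stands in the tray at (0.512, 0.057), top 0.094. Now to the hub.

>>> {"op": "send_rows", "data": {"targets": [{"offset": [-0.04, -0.04, 0], "angular": [0, 0, -5], "jaw": 0.35}, {"offset": [-0.08, -0.08, 0], "angular": [0, 0, -10], "jaw": 0.35}, {"offset": [-0.11, -0.11, 0], "angular": [0, 0, -15], "jaw": 0.35}, {"offset": [-0.14, -0.14, 0.005], "angular": [0, 0, -19.5], "jaw": 0.35}, {"offset": [-0.156, -0.1555, 0.005], "angular": [0, 0, -19.5], "jaw": 0.35}, {"offset": [-0.156, -0.1555, 0.005], "angular": [0, 0, -19.5], "jaw": 0.35}, {"offset": [-0.156, -0.1555, 0.005], "angular": [0, 0, -19.5], "jaw": 0.35}, {"offset": [-0.156, -0.1555, 0.005], "angular": [0, 0, -19.5], "jaw": 0.35}]}}

```text
clock: 10.5
ee_pos: [0.6066, -0.1436, 0.1953]
orientation: [179.9, -0.1, -179.9]
ft_force: [-0.7, 0.2, 0.1]
gripper_width: 0.0319
grip_force: 0.0
```

```bash
python3 go.py .6105 -.1455 .112 180
```

```text
off [-0.0041 -0.002   0.0833] ang [ 0.07 -0.11  0.06] len 0.083 j [-15.  30.  36.  96. -20.  60. 117.] t 10.5
```

>>> {"op": "send_rows", "data": {"targets": [{"offset": [-0.003, -0.002, 0.02], "angular": [0, 0, 0], "jaw": 0.35}, {"offset": [-0.003, -0.002, 0.045], "angular": [0, 0, 0], "jaw": 0.35}, {"offset": [-0.003, -0.002, 0.065], "angular": [0, 0, 0], "jaw": 0.35}, {"offset": [-0.003, -0.002, 0.08], "angular": [0, 0, 0], "jaw": 0.35}, {"offset": [-0.003, -0.002, 0.083], "angular": [0, 0, 0], "jaw": 0.35}, {"offset": [-0.003, -0.002, 0.083], "angular": [0, 0, 0], "jaw": 0.35}, {"offset": [-0.003, -0.002, 0.083], "angular": [0, 0, 0], "jaw": 0.05}, {"offset": [-0.003, -0.002, 0.083], "angular": [0, 0, 0], "jaw": 0.05}, {"offset": [-0.003, -0.002, 0.083], "angular": [0, 0, 0], "jaw": 0.05}, {"offset": [-0.003, -0.002, 0.083], "angular": [0, 0, 0], "jaw": 0.05}, {"offset": [-0.003, -0.002, 0.083], "angular": [0, 0, 0], "jaw": 0.05}]}}

```text
clock: 11.6
ee_pos: [0.6108, -0.1478, 0.1144]
orientation: [-180.0, 0.1, 180.0]
ft_force: [-0.9, -0.9, 6.1]
gripper_width: 0.0185
grip_force: 30.0
```

```bash
python3 go.py .6105 -.1455 .112 130
```

```text
off [0.0003 0.0023 0.0024] ang [2.000e-02 1.100e-01 4.996e+01] len 0.003 j [-13.  36.  33. 100. -24.  51. 120.] t 11.6
```

>>> {"op": "send_rows", "data": {"targets": [{"offset": [0, 0, 0], "angular": [0, 0, 0], "jaw": 0.05}, {"offset": [0, 0, 0], "angular": [0, 0, 0], "jaw": 0.05}]}}

```text
clock: 11.8
ee_pos: [0.6108, -0.1478, 0.1144]
orientation: [-180.0, 0.1, 180.0]
ft_force: [-0.8, -1.0, 6.6]
gripper_width: 0.0187
grip_force: 30.0
```

Run:
```python
from h import *
c=cap('scene')
cv2.imwrite('pics/c3.png',cv2.resize(c['color'][150:290,230:350],None,fx=4,fy=4)[:,:,::-1])
s=monitor.state();print(s['ee_pos'],s['gripper_width'],s['ft_force'],s['wrist_torque'],s['orientation'])
```

```text
[ 0.61081491 -0.14781883  0.114371  ] 0.018788355975216053 [-0.05551733 -0.73650749  5.74248617] [-0.17177466  0.11819485 -0.0036215 ] [-1.79975092e+02  1.00192197e-01  1.79967911e+02]
```

View pics/c3.png

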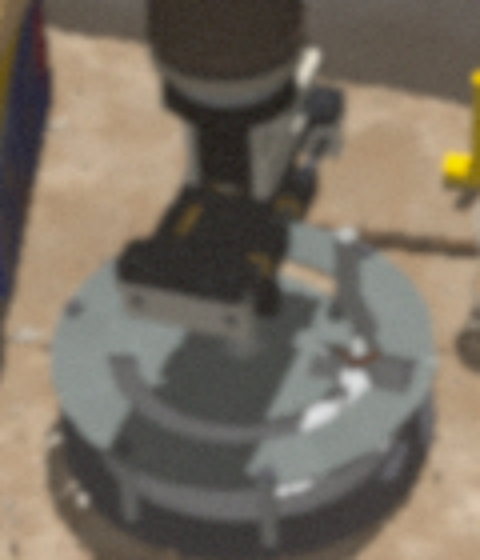

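Width 18.7 mm suggests the fingertips gripped the post below the bar; raise 9 mm and regrip.

>>> {"op": "send_rows", "data": {"targets": [{"offset": [0, 0.002, 0], "angular": [0, 0, 0], "jaw": 0.3}, {"offset": [0, 0.002, 0], "angular": [0, 0, 0], "jaw": 0.3}, {"offset": [0, 0.002, -0.009], "angular": [0, 0, 0], "jaw": 0.3}, {"offset": [0, 0.002, -0.009], "angular": [0, 0, 0], "jaw": 0.3}, {"offset": [0, 0.002, -0.009], "angular": [0, 0, 0], "jaw": 0.05}, {"offset": [0, 0.002, -0.009], "angular": [0, 0, 0], "jaw": 0.05}, {"offset": [0, 0.002, -0.009], "angular": [0, 0, 0], "jaw": 0.05}, {"offset": [0, 0.002, -0.009], "angular": [0, 0, 0], "jaw": 0.05}]}}

```text
clock: 12.65
ee_pos: [0.6105, -0.1478, 0.1233]
orientation: [-179.8, 0.1, 179.9]
ft_force: [-1.2, -5.9, 6.8]
gripper_width: 0.0137
grip_force: 74.1
```

>>> {"op": "send_rows", "data": {"targets": [{"offset": [0, -0.002, 0], "angular": [0, 0, 2], "jaw": 0.05}, {"offset": [0, -0.002, 0], "angular": [0, 0, 8], "jaw": 0.05}, {"offset": [0, -0.002, 0], "angular": [0, 0, 14], "jaw": 0.05}, {"offset": [0, -0.002, 0], "angular": [0, 0, 20], "jaw": 0.05}, {"offset": [0, -0.002, 0], "angular": [0, 0, 26], "jaw": 0.05}, {"offset": [0, -0.002, 0], "angular": [0, 0, 32], "jaw": 0.05}, {"offset": [0, -0.002, 0], "angular": [0, 0, 38], "jaw": 0.05}, {"offset": [0, -0.002, 0], "angular": [0, 0, 44], "jaw": 0.05}, {"offset": [0, -0.002, 0], "angular": [0, 0, 50], "jaw": 0.05}, {"offset": [0, -0.002, 0], "angular": [0, 0, 50], "jaw": 0.05}, {"offset": [0, -0.002, 0], "angular": [0, 0, 50], "jaw": 0.05}]}}

```text
clock: 13.75
ee_pos: [0.6107, -0.1473, 0.1234]
orientation: [179.9, 0.0, 130.0]
ft_force: [-2.1, 0.7, 10.6]
gripper_width: 0.014
grip_force: 74.0
```

>>> {"op": "send_rows", "data": {"targets": [{"offset": [0, 0, 0], "angular": [0, 0, 0], "jaw": 0.35}, {"offset": [0, 0, 0], "angular": [0, 0, 0], "jaw": 0.35}, {"offset": [0, 0, 0], "angular": [0, 0, 0], "jaw": 0.35}, {"offset": [0, 0, -0.03], "angular": [0, 0, 0], "jaw": 0.35}, {"offset": [0, 0, -0.08], "angular": [0, 0, 0], "jaw": 0.35}, {"offset": [0, 0, -0.08], "angular": [0, 0, 0], "jaw": 0.35}]}}

```text
clock: 14.35
ee_pos: [0.6124, -0.1493, 0.2078]
orientation: [179.8, 0.4, 129.9]
ft_force: [1.0, -1.0, 1.4]
gripper_width: 0.0323
grip_force: 0.0
```

```bash
python3 stems.py; python3 go.py .536 -.147 .2 180
```

```text
scene (((469.03826904296875, 64.07779693603516), (102.90325927734375, 149.7567596435547), 70.98018646240234), array([ 279,  300,   82,   52, 1857], dtype=int32))
[315.551 214.528] 89 [ 0.563 -0.202  0.119] [ 0.557 -0.211  0.115] [ 0.571 -0.196  0.123]
[289.233 225.133] 180 [ 0.61  -0.143  0.12 ] [ 0.592 -0.166  0.116] [ 0.628 -0.124  0.124]
[319.558 232.558] 95 [ 0.536 -0.146  0.119] [ 0.53  -0.154  0.117] [ 0.542 -0.137  0.124]
[302.406 302.188] 64 [0.512 0.056 0.095] [0.505 0.049 0.091] [0.518 0.064 0.098]
[213.759 314.759] 79 [0.667 0.151 0.122] [0.664 0.134 0.118] [0.672 0.159 0.126]
[295.399 340.335] 263 [0.469 0.156 0.096] [0.409 0.151 0.093] [0.513 0.16  0.1  ]
top (((467.81768798828125, 48.416629791259766), (73.84844970703125, 145.8570098876953), 69.38262176513672), array([ 193,  244,   59,   71, 1265], dtype=int32))
[313.673 197.571] 98 [ 0.6   -0.134  0.12 ] [ 0.592 -0.144  0.115] [ 0.608 -0.125  0.123]
[351.125 219.688] 16 [ 0.558 -0.206  0.12 ] [ 0.557 -0.207  0.12 ] [ 0.559 -0.205  0.12 ]
[320.818 231.409] 66 [ 0.536 -0.147  0.12 ] [ 0.53  -0.153  0.116] [ 0.542 -0.142  0.123]
off [ 0.0482 -0.0568  0.0029] ang [ 4.000e-02  8.000e-02 -5.001e+01] len 0.075 j [-23.  35.  51.  96. -29.  64.  76.] t 14.45
```

Holder B is at the opening (0.536, −0.1465), table in detent 1. Go over it, then down and grip.

>>> {"op": "send_rows", "data": {"targets": [{"offset": [0.009, -0.011, 0], "angular": [0, 0, -8], "jaw": 0.35}, {"offset": [0.018, -0.022, 0], "angular": [0, 0, -16], "jaw": 0.35}, {"offset": [0.027, -0.033, 0], "angular": [0, 0, -24], "jaw": 0.35}, {"offset": [0.036, -0.044, 0], "angular": [0, 0, -32], "jaw": 0.35}, {"offset": [0.048, -0.056, 0], "angular": [0, 0, -40], "jaw": 0.35}, {"offset": [0.048, -0.056, 0], "angular": [0, 0, -48], "jaw": 0.35}, {"offset": [0.048, -0.056, 0], "angular": [0, 0, -50], "jaw": 0.35}, {"offset": [0.048, -0.056, 0], "angular": [0, 0, -50], "jaw": 0.35}, {"offset": [0.048, -0.056, 0], "angular": [0, 0, -50], "jaw": 0.35}, {"offset": [0.048, -0.056, 0], "angular": [0, 0, -50], "jaw": 0.35}]}}

```text
clock: 15.45
ee_pos: [0.5365, -0.1464, 0.202]
orientation: [-180.0, -0.0, 179.9]
ft_force: [-0.6, -0.3, -0.0]
gripper_width: 0.0322
grip_force: 0.0
```

```bash
python3 go.py .536 -.147 .101 180
```

```text
off [ 0.0005 -0.0006  0.101 ] ang [-0.01 -0.04 -0.12] len 0.101 j [-19.  24.  40. 106. -18.  57. 118.] t 15.45
```

>>> {"op": "send_rows", "data": {"targets": [{"offset": [0, 0, 0.02], "angular": [0, 0, 0], "jaw": 0.35}, {"offset": [0, 0, 0.045], "angular": [0, 0, 0], "jaw": 0.35}, {"offset": [0, 0, 0.07], "angular": [0, 0, 0], "jaw": 0.35}, {"offset": [0, 0, 0.09], "angular": [0, 0, 0], "jaw": 0.35}, {"offset": [0, 0, 0.101], "angular": [0, 0, 0], "jaw": 0.35}, {"offset": [0, 0, 0.101], "angular": [0, 0, 0], "jaw": 0.35}, {"offset": [0, 0, 0.101], "angular": [0, 0, 0], "jaw": 0.05}, {"offset": [0, 0, 0.101], "angular": [0, 0, 0], "jaw": 0.05}, {"offset": [0, 0, 0.101], "angular": [0, 0, 0], "jaw": 0.05}, {"offset": [0, 0, 0.101], "angular": [0, 0, 0], "jaw": 0.05}, {"offset": [0, 0, 0.101], "angular": [0, 0, 0], "jaw": 0.05}]}}

```text
clock: 16.55
ee_pos: [0.5368, -0.1466, 0.102]
orientation: [-180.0, 0.1, 180.0]
ft_force: [-0.5, 0.5, 4.8]
gripper_width: 0.0116
grip_force: 30.0
```

>>> {"op": "send_rows", "data": {"targets": [{"offset": [0, 0, -0.004], "angular": [0, 0, 0], "jaw": 0.05}, {"offset": [0, 0, -0.008], "angular": [0, 0, 0], "jaw": 0.05}, {"offset": [0, 0, -0.012], "angular": [0, 0, 0], "jaw": 0.05}, {"offset": [0, 0, -0.013], "angular": [0, 0, 0], "jaw": 0.05}, {"offset": [0, 0, -0.013], "angular": [0, 0, 0], "jaw": 0.05}]}}

```text
clock: 17.05
ee_pos: [0.5366, -0.1465, 0.1146]
orientation: [180.0, 0.0, 180.0]
ft_force: [0.3, 0.1, -1.6]
gripper_width: 0.0116
grip_force: 30.0
```

```bash
python3 go.py .536 -.147 .114 90
```

```text
off [ 0.0006 -0.0005  0.0006] ang [2.000e-02 1.000e-02 8.999e+01] len 0.001 j [-15.  30.  35. 111. -24.  46. 123.] t 17.05
```

>>> {"op": "send_rows", "data": {"targets": [{"offset": [0, 0, 0], "angular": [0, 0, 8], "jaw": 0.05}, {"offset": [0, 0, 0], "angular": [0, 0, 16], "jaw": 0.05}, {"offset": [0, 0, 0], "angular": [0, 0, 24], "jaw": 0.05}, {"offset": [0, 0, 0], "angular": [0, 0, 32], "jaw": 0.05}, {"offset": [0, 0, 0], "angular": [0, 0, 40], "jaw": 0.05}, {"offset": [0, 0, 0], "angular": [0, 0, 48], "jaw": 0.05}, {"offset": [0, 0, 0], "angular": [0, 0, 56], "jaw": 0.05}, {"offset": [0, 0, 0], "angular": [0, 0, 64], "jaw": 0.05}, {"offset": [0, 0, 0], "angular": [0, 0, 72], "jaw": 0.05}, {"offset": [0, 0, 0], "angular": [0, 0, 80], "jaw": 0.05}, {"offset": [0, 0, 0], "angular": [0, 0, 88], "jaw": 0.05}, {"offset": [0, 0, 0], "angular": [0, 0, 90], "jaw": 0.05}]}}

```text
clock: 18.25
ee_pos: [0.5364, -0.1462, 0.114]
orientation: [-180.0, 0.0, 89.8]
ft_force: [0.2, -0.2, -2.2]
gripper_width: 0.0116
grip_force: 30.0
```

```bash
python3 go.py .536 -.147 .2 90
```

```text
off [-0.0008 -0.0005 -0.086 ] ang [-0.04  0.01 -0.18] len 0.086 j [-29.  40.  60. 112. -43.  55.  52.] t 18.25
```

>>> {"op": "send_rows", "data": {"targets": [{"offset": [0, 0, -0.01], "angular": [0, 0, 0], "jaw": 0.05}, {"offset": [0, 0, -0.02], "angular": [0, 0, 0], "jaw": 0.05}, {"offset": [0, 0, -0.03], "angular": [0, 0, 0], "jaw": 0.05}, {"offset": [0, 0, -0.04], "angular": [0, 0, 0], "jaw": 0.05}, {"offset": [0, 0, -0.05], "angular": [0, 0, 0], "jaw": 0.05}, {"offset": [0, 0, -0.06], "angular": [0, 0, 0], "jaw": 0.05}, {"offset": [0, 0, -0.07], "angular": [0, 0, 0], "jaw": 0.05}, {"offset": [0, 0, -0.08], "angular": [0, 0, 0], "jaw": 0.05}, {"offset": [0, 0, -0.09], "angular": [0, 0, 0], "jaw": 0.05}]}}

```text
clock: 19.15
ee_pos: [0.5364, -0.1465, 0.2052]
orientation: [-180.0, -0.0, 90.0]
ft_force: [0.3, 0.5, -1.4]
gripper_width: 0.0117
grip_force: 30.0
```

```bash
python3 stems.py; python3 go.py .47 .068 .2 160.5
```

```text
scene (((467.4652404785156, 60.9144287109375), (100.6673583984375, 150.72540283203125), 72.09927368164062), array([ 281,  300,   80,   52, 1757], dtype=int32))
[314.182 211.091] 22 [ 0.567 -0.202  0.116] [ 0.563 -0.207  0.113] [ 0.571 -0.197  0.12 ]
[289.292 225.219] 178 [ 0.61  -0.143  0.12 ] [ 0.592 -0.166  0.116] [ 0.629 -0.123  0.124]
[302.385 302.185] 65 [0.512 0.056 0.095] [0.506 0.047 0.092] [0.519 0.063 0.1  ]
[213.762 314.845] 84 [0.667 0.151 0.122] [0.664 0.137 0.118] [0.671 0.16  0.126]
[297.697 340.85 ] 267 [0.458 0.156 0.096] [0.389 0.152 0.092] [0.513 0.16  0.1  ]
top (((393.9552001953125, -75.7633056640625), (25.97052574157715, 31.753923416137695), 88.98865509033203), array([279, 302,  14,  17, 228], dtype=int32))
[171.211 160.297] 303 [0.686 0.133 0.122] [0.665 0.122 0.118] [0.717 0.159 0.126]
off [ 0.2149 -0.0671  0.0055] ang [  0.08   0.09 -70.51] len 0.225 j [-34.  34.  67. 106. -35.  64.  47.] t 19.25
```

>>> {"op": "send_rows", "data": {"targets": [{"offset": [0.022, -0.007, 0], "angular": [0, 0, -7], "jaw": 0.05}, {"offset": [0.044, -0.014, 0], "angular": [0, 0, -14], "jaw": 0.05}, {"offset": [0.066, -0.02, 0], "angular": [0, 0, -21], "jaw": 0.05}, {"offset": [0.088, -0.027, 0], "angular": [0, 0, -28], "jaw": 0.05}, {"offset": [0.11, -0.034, 0], "angular": [0, 0, -35], "jaw": 0.05}, {"offset": [0.132, -0.04, 0], "angular": [0, 0, -42], "jaw": 0.05}, {"offset": [0.154, -0.047, 0], "angular": [0, 0, -49], "jaw": 0.05}, {"offset": [0.176, -0.054, 0], "angular": [0, 0, -56], "jaw": 0.05}, {"offset": [0.2, -0.061, 0], "angular": [0, 0, -63], "jaw": 0.05}, {"offset": [0.217, -0.068, 0], "angular": [0, 0, -70.5], "jaw": 0.05}, {"offset": [0.217, -0.068, 0], "angular": [0, 0, -70.5], "jaw": 0.05}, {"offset": [0.217, -0.068, 0], "angular": [0, 0, -70.5], "jaw": 0.05}]}}

```text
clock: 20.45
ee_pos: [0.4684, 0.0705, 0.2043]
orientation: [180.0, -0.0, 160.4]
ft_force: [0.7, -0.1, -2.0]
gripper_width: 0.0115
grip_force: 30.0
```

```bash
python3 stems.py; python3 go.py .469 .070 .077 160.5
```

```text
scene (((471.43890380859375, 52.86623764038086), (94.43846893310547, 168.72891235351562), 85.25688934326172), array([ 277,  305,   84,   47, 1778], dtype=int32))
[289.309 225.271] 181 [ 0.61  -0.143  0.12 ] [ 0.592 -0.166  0.115] [ 0.63  -0.123  0.123]
[302.515 302.242] 66 [0.512 0.056 0.094] [0.504 0.049 0.09 ] [0.518 0.062 0.098]
[213.84  315.012] 81 [0.667 0.15  0.122] [0.664 0.141 0.119] [0.67  0.159 0.125]
[296.07  340.543] 258 [0.47  0.157 0.096] [0.409 0.152 0.093] [0.513 0.16  0.101]
[346.    354.462] 13 [0.395 0.156 0.093] [0.383 0.155 0.092] [0.403 0.158 0.095]
top (((465.97918701171875, 52.310855865478516), (85.54955291748047, 142.23745727539062), 73.7581558227539), array([197, 237,  55,  78, 607], dtype=int32))
[171.298 160.092] 305 [0.685 0.133 0.122] [0.665 0.122 0.118] [0.714 0.16  0.126]
[319.173 192.331] 254 [ 0.611 -0.146  0.12 ] [ 0.592 -0.167  0.117] [ 0.629 -0.125  0.125]
[350.364 216.675] 77 [ 0.564 -0.204  0.12 ] [ 0.556 -0.211  0.117] [ 0.571 -0.198  0.124]
[215.3  246.25] 20 [0.514 0.052 0.095] [0.511 0.048 0.092] [0.519 0.056 0.098]
[160.6   299.038] 480 [0.424 0.158 0.098] [0.38  0.153 0.096] [0.451 0.16  0.104]
off [-0.      0.0005  0.1274] ang [-0.02  0.02 -0.19] len 0.127 j [-57.  18.  55. 117. -18.  54.  77.] t 20.55
```

Tray unmoved (A at same spot). Lower B into the middle.

>>> {"op": "send_rows", "data": {"targets": [{"offset": [0, 0, 0.025], "angular": [0, 0, 0], "jaw": 0.05}, {"offset": [0, 0, 0.05], "angular": [0, 0, 0], "jaw": 0.05}, {"offset": [0, 0, 0.075], "angular": [0, 0, 0], "jaw": 0.05}, {"offset": [0, 0, 0.095], "angular": [0, 0, 0], "jaw": 0.05}, {"offset": [0, 0, 0.11], "angular": [0, 0, 0], "jaw": 0.05}, {"offset": [0, 0, 0.12], "angular": [0, 0, 0], "jaw": 0.05}, {"offset": [0, 0, 0.124], "angular": [0, 0, 0], "jaw": 0.05}, {"offset": [0, 0, 0.127], "angular": [0, 0, 0], "jaw": 0.05}, {"offset": [0, 0, 0.128], "angular": [0, 0, 0], "jaw": 0.05}, {"offset": [0, 0, 0.128], "angular": [0, 0, 0], "jaw": 0.05}]}}

```text
clock: 21.55
ee_pos: [0.469, 0.0704, 0.077]
orientation: [180.0, 0.0, 160.5]
ft_force: [-0.0, -0.3, -2.3]
gripper_width: 0.0121
grip_force: 30.0
```

>>> {"op": "send_rows", "data": {"targets": [{"offset": [0, 0, 0.001], "angular": [0, 0, 0], "jaw": 0.05}, {"offset": [0, 0, 0.001], "angular": [0, 0, 0], "jaw": 0.3}, {"offset": [0, 0, 0.001], "angular": [0, 0, 0], "jaw": 0.35}, {"offset": [0, 0, 0.001], "angular": [0, 0, 0], "jaw": 0.35}, {"offset": [0, 0, 0.001], "angular": [0, 0, 0], "jaw": 0.35}, {"offset": [0, 0, -0.02], "angular": [0, 0, 0], "jaw": 0.35}, {"offset": [0, 0, -0.05], "angular": [0, 0, 0], "jaw": 0.35}, {"offset": [0, 0, -0.09], "angular": [0, 0, 0], "jaw": 0.35}, {"offset": [0, 0, -0.125], "angular": [0, 0, 0], "jaw": 0.35}, {"offset": [0, 0, -0.125], "angular": [0, 0, 0], "jaw": 0.35}, {"offset": [0, 0, -0.125], "angular": [0, 0, 0], "jaw": 0.35}]}}

```text
clock: 22.65
ee_pos: [0.4688, 0.071, 0.2018]
orientation: [179.9, 0.0, 160.5]
ft_force: [-0.0, 0.5, -0.5]
gripper_width: 0.0322
grip_force: 0.0
```

```bash
python3 stems.py|grep -v '\.15[0-9] '; python3 go.py .6107 -.1473 .2 130;python3 go.py .6107 -.1473 .2 -50
```

```text
scene (((470.38983154296875, 65.55226135253906), (105.69990539550781, 149.83108520507812), 70.42042541503906), array([ 278,  300,   83,   52, 1413], dtype=int32))
[289.26  225.193] 181 [ 0.61  -0.143  0.12 ] [ 0.592 -0.165  0.115] [ 0.629 -0.123  0.123]
[302.438 302.141] 64 [0.512 0.056 0.094] [0.505 0.047 0.091] [0.519 0.063 0.098]
[320.403 313.552] 67 [0.467 0.074 0.094] [0.46  0.068 0.09 ] [0.474 0.079 0.098]
top (((467.4732971191406, 56.661903381347656), (89.5235824584961, 140.5224151611328), 72.0804214477539), array([190, 236,  62,  79, 614], dtype=int32))
[171.19  160.158] 311 [0.685 0.134 0.122] [0.664 0.122 0.118] [0.717 0.16  0.126]
[319.113 192.41 ] 256 [ 0.611 -0.146  0.12 ] [ 0.592 -0.167  0.116] [ 0.63  -0.125  0.124]
[350.338 216.541] 74 [ 0.564 -0.204  0.12 ] [ 0.557 -0.212  0.115] [ 0.571 -0.198  0.123]
off [-0.2075 -0.1578  0.0004] ang [-0.05 -0.06 30.51] len 0.261 j [-58.  19.  55. 117. -19.  53.  78.] t 22.75
off [-0.2075 -0.1578  0.0004] ang [ 8.0000e-02 -7.0000e-02 -1.4949e+02] len 0.261 j [-58.  19.  55. 117. -19.  53.  78.] t 22.75
```

>>> {"op": "send_rows", "data": {"targets": [{"offset": [-0.03, -0.023, 0], "angular": [0, 0, 4], "jaw": 0.35}, {"offset": [-0.06, -0.046, 0], "angular": [0, 0, 8], "jaw": 0.35}, {"offset": [-0.09, -0.069, 0], "angular": [0, 0, 12], "jaw": 0.35}, {"offset": [-0.12, -0.091, 0], "angular": [0, 0, 16], "jaw": 0.35}, {"offset": [-0.15, -0.114, 0], "angular": [0, 0, 20], "jaw": 0.35}, {"offset": [-0.18, -0.137, 0], "angular": [0, 0, 25], "jaw": 0.35}, {"offset": [-0.2075, -0.158, 0], "angular": [0, 0, 30.5], "jaw": 0.35}, {"offset": [-0.2075, -0.158, 0], "angular": [0, 0, 30.5], "jaw": 0.35}, {"offset": [-0.2075, -0.158, 0], "angular": [0, 0, 30.5], "jaw": 0.35}]}}

```text
clock: 23.65
ee_pos: [0.6105, -0.1487, 0.1995]
orientation: [-179.9, -0.1, 129.9]
ft_force: [1.1, 0.4, -0.7]
gripper_width: 0.032
grip_force: 0.0
```

```bash
python3 go.py .6107 -.1473 .122 130
```

```text
off [0.0008 0.0012 0.0775] ang [-0.15 -0.1  -0.1 ] len 0.078 j [-25.  37.  56.  96. -33.  65.  79.] t 23.65
```

>>> {"op": "send_rows", "data": {"targets": [{"offset": [0.001, 0.001, 0.02], "angular": [0, 0, 0], "jaw": 0.35}, {"offset": [0.001, 0.001, 0.045], "angular": [0, 0, 0], "jaw": 0.35}, {"offset": [0.001, 0.001, 0.065], "angular": [0, 0, 0], "jaw": 0.35}, {"offset": [0.001, 0.001, 0.077], "angular": [0, 0, 0], "jaw": 0.35}, {"offset": [0.001, 0.001, 0.077], "angular": [0, 0, 0], "jaw": 0.35}, {"offset": [0.001, 0.001, 0.077], "angular": [0, 0, 0], "jaw": 0.05}, {"offset": [0.001, 0.001, 0.077], "angular": [0, 0, 0], "jaw": 0.05}, {"offset": [0.001, 0.001, 0.077], "angular": [0, 0, 0], "jaw": 0.05}, {"offset": [0.001, 0.001, 0.077], "angular": [0, 0, 0], "jaw": 0.05}, {"offset": [0.001, 0.001, 0.077], "angular": [0, 0, 0], "jaw": 0.05}]}}

```text
clock: 24.65
ee_pos: [0.6109, -0.1474, 0.1254]
orientation: [-180.0, 0.0, 129.9]
ft_force: [-4.6, -2.3, 6.7]
gripper_width: 0.0138
grip_force: 30.0
```

```bash
python3 go.py .6107 -.1473 .122 80
```

```text
off [ 0.0002 -0.0001  0.0034] ang [-1.000e-02  4.000e-02  4.993e+01] len 0.003 j [-23.  41.  52. 100. -37.  58.  83.] t 24.65
```

>>> {"op": "send_rows", "data": {"targets": [{"offset": [0, 0, 0], "angular": [0, 0, 2], "jaw": 0.05}, {"offset": [0, 0, 0], "angular": [0, 0, 8], "jaw": 0.05}, {"offset": [0, 0, 0], "angular": [0, 0, 14], "jaw": 0.05}, {"offset": [0, 0, 0], "angular": [0, 0, 20], "jaw": 0.05}, {"offset": [0, 0, 0], "angular": [0, 0, 26], "jaw": 0.05}, {"offset": [0, 0, 0], "angular": [0, 0, 32], "jaw": 0.05}, {"offset": [0, 0, 0], "angular": [0, 0, 38], "jaw": 0.05}, {"offset": [0, 0, 0], "angular": [0, 0, 44], "jaw": 0.05}, {"offset": [0, 0, 0], "angular": [0, 0, 50], "jaw": 0.05}, {"offset": [0, 0, 0], "angular": [0, 0, 50], "jaw": 0.05}, {"offset": [0, 0, 0], "angular": [0, 0, 50], "jaw": 0.05}]}}

```text
clock: 25.75
ee_pos: [0.6113, -0.1473, 0.1254]
orientation: [180.0, 0.1, 79.9]
ft_force: [-3.6, -1.6, 5.6]
gripper_width: 0.0136
grip_force: 30.0
```

>>> {"op": "send_rows", "data": {"targets": [{"offset": [0, 0, 0], "angular": [0, 0, 0], "jaw": 0.35}, {"offset": [0, 0, 0], "angular": [0, 0, 0], "jaw": 0.35}, {"offset": [0, 0, 0], "angular": [0, 0, 0], "jaw": 0.35}, {"offset": [0, 0, -0.03], "angular": [0, 0, 0], "jaw": 0.35}, {"offset": [0, 0, -0.08], "angular": [0, 0, 0], "jaw": 0.35}, {"offset": [0, 0, -0.08], "angular": [0, 0, 0], "jaw": 0.35}]}}

```text
clock: 26.35
ee_pos: [0.6137, -0.1484, 0.2102]
orientation: [179.5, 0.1, 80.0]
ft_force: [-0.4, -1.6, 0.0]
gripper_width: 0.0321
grip_force: 0.0
```

```bash
python3 stems.py|grep -v '\.15[0-9] '; python3 go.py .5365 -.147 .2 180
```

```text
scene (((439.0545349121094, 63.78887176513672), (81.44072723388672, 92.53668975830078), 72.27699279785156), array([321, 310,  40,  42, 900], dtype=int32))
[289.739 225.133] 203 [ 0.61  -0.144  0.12 ] [ 0.601 -0.171  0.116] [ 0.619 -0.12   0.124]
[302.456 302.382] 68 [0.512 0.056 0.094] [0.505 0.047 0.09 ] [0.518 0.063 0.098]
[320.381 313.381] 63 [0.467 0.073 0.095] [0.461 0.067 0.09 ] [0.475 0.08  0.098]
top (((476.18408203125, 69.65701293945312), (117.89334869384766, 146.24880981445312), 70.15815734863281), array([ 173,  236,   79,   79, 3104], dtype=int32))
[213.855 247.636] 55 [0.512 0.055 0.096] [0.506 0.048 0.091] [0.518 0.062 0.099]
[204.273 271.2  ] 55 [0.468 0.072 0.095] [0.462 0.066 0.09 ] [0.475 0.079 0.098]
off [-0.0137 -0.0744  0.0052] ang [  0.13   0.1  -99.98] len 0.076 j [-31.  43.  69.  96. -42.  71.  37.] t 26.45
```

>>> {"op": "send_rows", "data": {"targets": [{"offset": [0, 0, 0], "angular": [0, 0, -8.5], "jaw": 0.35}, {"offset": [0, 0, 0], "angular": [0, 0, -17], "jaw": 0.35}, {"offset": [0, 0, 0], "angular": [0, 0, -25.5], "jaw": 0.35}, {"offset": [0, 0, 0], "angular": [0, 0, -34], "jaw": 0.35}, {"offset": [0, 0, 0], "angular": [0, 0, -42.5], "jaw": 0.35}, {"offset": [0, 0, 0], "angular": [0, 0, -51], "jaw": 0.35}, {"offset": [0, 0, 0], "angular": [0, 0, -59.5], "jaw": 0.35}, {"offset": [0, 0, 0], "angular": [0, 0, -68], "jaw": 0.35}, {"offset": [0, 0, 0], "angular": [0, 0, -76.5], "jaw": 0.35}, {"offset": [0, 0, 0], "angular": [0, 0, -85], "jaw": 0.35}, {"offset": [0, 0, 0], "angular": [0, 0, -93.5], "jaw": 0.35}, {"offset": [0, 0, 0], "angular": [0, 0, -100], "jaw": 0.35}]}}

```text
clock: 27.65
ee_pos: [0.6108, -0.1455, 0.2029]
orientation: [179.9, -0.1, -179.6]
ft_force: [0.7, -0.1, 0.1]
gripper_width: 0.032
grip_force: 0.0
```

```bash
python3 stems.py|grep -v '\.15[0-9] '; python3 go.py .5365 -.147 .2 180
```

```text
scene (((440.6134033203125, 62.887664794921875), (79.97962951660156, 95.14761352539062), 70.42850494384766), array([321, 310,  40,  42, 896], dtype=int32))
[289.757 225.02 ] 202 [ 0.61  -0.144  0.119] [ 0.601 -0.172  0.116] [ 0.619 -0.119  0.123]
[302.385 302.292] 65 [0.511 0.056 0.094] [0.505 0.05  0.09 ] [0.519 0.064 0.097]
[213.782 314.839] 87 [0.667 0.15  0.123] [0.664 0.142 0.12 ] [0.669 0.16  0.126]
[320.394 313.561] 66 [0.467 0.074 0.094] [0.461 0.068 0.09 ] [0.474 0.08  0.098]
top (((393.9933166503906, -75.76397705078125), (25.97052574157715, 31.67767906188965), 88.98865509033203), array([279, 302,  14,  17, 223], dtype=int32))
[319.5   192.938] 258 [ 0.61  -0.147  0.12 ] [ 0.601 -0.168  0.116] [ 0.62  -0.123  0.124]
off [ 0.0744 -0.0011  0.0033] ang [ 0.07 -0.08  0.1 ] len 0.074 j [-19.  32.  42.  95. -24.  62. 120.] t 27.75
```

```bash
python3 stems.py|grep -v ' 0\.15[0-9] '
```

```text
scene (((440.50341796875, 63.487876892089844), (81.40797424316406, 95.76243591308594), 70.42444610595703), array([321, 310,  40,  42, 899], dtype=int32))
[289.749 225.02 ] 203 [ 0.61  -0.143  0.12 ] [ 0.6   -0.168  0.116] [ 0.619 -0.12   0.124]
[319.553 232.383] 94 [ 0.536 -0.146  0.119] [ 0.529 -0.153  0.116] [ 0.541 -0.138  0.123]
[302.5   302.273] 66 [0.512 0.056 0.095] [0.505 0.047 0.091] [0.519 0.064 0.099]
[320.455 313.5  ] 66 [0.467 0.074 0.095] [0.461 0.067 0.091] [0.474 0.08  0.098]
top (((393.9704284667969, -75.7635726928711), (25.97052574157715, 31.72345542907715), 88.98865509033203), array([279, 302,  14,  17, 226], dtype=int32))
[319.324 192.853] 259 [ 0.61  -0.147  0.12 ] [ 0.602 -0.17   0.116] [ 0.62  -0.123  0.124]
[320.899 231.464] 69 [ 0.536 -0.147  0.12 ] [ 0.53  -0.153  0.116] [ 0.542 -0.142  0.123]
```

Holder C is at the opening (0.536, −0.1465) — my filter had hidden it. Proceed.

>>> {"op": "send_rows", "data": {"targets": [{"offset": [0.03, 0, 0], "angular": [0, 0, 0], "jaw": 0.35}, {"offset": [0.06, -0.001, 0], "angular": [0, 0, 0], "jaw": 0.35}, {"offset": [0.0745, -0.001, 0], "angular": [0, 0, 0], "jaw": 0.35}, {"offset": [0.0745, -0.001, 0], "angular": [0, 0, 0], "jaw": 0.35}, {"offset": [0.0745, -0.001, 0], "angular": [0, 0, 0], "jaw": 0.35}]}}

```text
clock: 28.35
ee_pos: [0.5374, -0.1468, 0.2044]
orientation: [180.0, 0.0, 179.9]
ft_force: [-0.1, -0.1, -0.6]
gripper_width: 0.0319
grip_force: 0.0
```

```bash
python3 go.py .5363 -.147 .101 180
```

```text
off [ 0.0012 -0.0002  0.1034] ang [ 0.02  0.02 -0.09] len 0.103 j [-22.  25.  44. 106. -20.  58. 121.] t 28.35
```

>>> {"op": "send_rows", "data": {"targets": [{"offset": [0.001, 0, 0.02], "angular": [0, 0, 0], "jaw": 0.35}, {"offset": [0.001, 0, 0.045], "angular": [0, 0, 0], "jaw": 0.35}, {"offset": [0.001, 0, 0.07], "angular": [0, 0, 0], "jaw": 0.35}, {"offset": [0.001, 0, 0.09], "angular": [0, 0, 0], "jaw": 0.35}, {"offset": [0.001, 0, 0.104], "angular": [0, 0, 0], "jaw": 0.35}, {"offset": [0.001, 0, 0.104], "angular": [0, 0, 0], "jaw": 0.35}, {"offset": [0.001, 0, 0.104], "angular": [0, 0, 0], "jaw": 0.05}, {"offset": [0.001, 0, 0.104], "angular": [0, 0, 0], "jaw": 0.05}, {"offset": [0.001, 0, 0.104], "angular": [0, 0, 0], "jaw": 0.05}, {"offset": [0.001, 0, 0.104], "angular": [0, 0, 0], "jaw": 0.05}, {"offset": [0.001, 0, 0.104], "angular": [0, 0, 0], "jaw": 0.05}]}}

```text
clock: 29.45
ee_pos: [0.5362, -0.1473, 0.1009]
orientation: [180.0, 0.1, 180.0]
ft_force: [-1.2, -0.1, 1.9]
gripper_width: 0.0114
grip_force: 30.0
```

>>> {"op": "send_rows", "data": {"targets": [{"offset": [0, 0, -0.004], "angular": [0, 0, 0], "jaw": 0.05}, {"offset": [0, 0, -0.008], "angular": [0, 0, 0], "jaw": 0.05}, {"offset": [0, 0, -0.012], "angular": [0, 0, 0], "jaw": 0.05}, {"offset": [0, 0, -0.013], "angular": [0, 0, 0], "jaw": 0.05}, {"offset": [0, 0, -0.013], "angular": [0, 0, 0], "jaw": 0.05}]}}

```text
clock: 29.95
ee_pos: [0.5361, -0.1473, 0.1136]
orientation: [180.0, 0.0, 180.0]
ft_force: [0.4, -0.2, -1.9]
gripper_width: 0.0115
grip_force: 30.0
```

```bash
python3 go.py .5363 -.147 .114 90
```

```text
off [-0.0002  0.0003 -0.0004] ang [2.000e-02 2.000e-02 8.999e+01] len 0.001 j [-18.  31.  39. 111. -27.  47. 126.] t 29.95
```

>>> {"op": "send_rows", "data": {"targets": [{"offset": [0, 0, 0], "angular": [0, 0, 8], "jaw": 0.05}, {"offset": [0, 0, 0], "angular": [0, 0, 16], "jaw": 0.05}, {"offset": [0, 0, 0], "angular": [0, 0, 24], "jaw": 0.05}, {"offset": [0, 0, 0], "angular": [0, 0, 32], "jaw": 0.05}, {"offset": [0, 0, 0], "angular": [0, 0, 40], "jaw": 0.05}, {"offset": [0, 0, 0], "angular": [0, 0, 48], "jaw": 0.05}, {"offset": [0, 0, 0], "angular": [0, 0, 56], "jaw": 0.05}, {"offset": [0, 0, 0], "angular": [0, 0, 64], "jaw": 0.05}, {"offset": [0, 0, 0], "angular": [0, 0, 72], "jaw": 0.05}, {"offset": [0, 0, 0], "angular": [0, 0, 80], "jaw": 0.05}, {"offset": [0, 0, 0], "angular": [0, 0, 88], "jaw": 0.05}, {"offset": [0, 0, 0], "angular": [0, 0, 90], "jaw": 0.05}]}}

```text
clock: 31.15
ee_pos: [0.5359, -0.147, 0.113]
orientation: [-180.0, 0.0, 89.8]
ft_force: [-1.0, -0.1, -2.2]
gripper_width: 0.0114
grip_force: 30.0
```

```bash
python3 go.py .536 -.147 .2 90
```

```text
off [-0.      0.0001 -0.087 ] ang [-0.04  0.02 -0.18] len 0.087 j [-31.  42.  64. 112. -46.  57.  55.] t 31.15
```

>>> {"op": "send_rows", "data": {"targets": [{"offset": [0, 0, -0.01], "angular": [0, 0, 0], "jaw": 0.05}, {"offset": [0, 0, -0.02], "angular": [0, 0, 0], "jaw": 0.05}, {"offset": [0, 0, -0.03], "angular": [0, 0, 0], "jaw": 0.05}, {"offset": [0, 0, -0.04], "angular": [0, 0, 0], "jaw": 0.05}, {"offset": [0, 0, -0.05], "angular": [0, 0, 0], "jaw": 0.05}, {"offset": [0, 0, -0.06], "angular": [0, 0, 0], "jaw": 0.05}, {"offset": [0, 0, -0.07], "angular": [0, 0, 0], "jaw": 0.05}, {"offset": [0, 0, -0.08], "angular": [0, 0, 0], "jaw": 0.05}, {"offset": [0, 0, -0.09], "angular": [0, 0, 0], "jaw": 0.05}]}}

```text
clock: 32.05
ee_pos: [0.5359, -0.1473, 0.2042]
orientation: [-180.0, 0.0, 90.0]
ft_force: [0.4, -0.1, -1.9]
gripper_width: 0.0119
grip_force: 30.0
```

```bash
python3 stems.py|grep -v ' 0\.15[0-9] '; python3 go.py .425 .088 .2 160.5
```

```text
scene (((442.21514892578125, 61.46904754638672), (80.38711547851562, 99.51312255859375), 69.31035614013672), array([322, 309,  39,  43, 916], dtype=int32))
[289.779 225.132] 204 [ 0.61  -0.144  0.12 ] [ 0.601 -0.169  0.117] [ 0.62  -0.12   0.125]
[302.453 302.234] 64 [0.511 0.056 0.094] [0.505 0.049 0.089] [0.517 0.063 0.097]
[320.269 313.612] 67 [0.467 0.074 0.094] [0.46  0.066 0.09 ] [0.474 0.08  0.098]
top (((417.74755859375, 37.31257629394531), (42.392921447753906, 92.33395385742188), 36.85303497314453), array([204, 277,  38,  38, 545], dtype=int32))
off [ 0.2357 -0.1116  0.0045] ang [  0.08   0.08 -70.51] len 0.261 j [-35.  36.  70. 107. -38.  65.  49.] t 32.15
```

>>> {"op": "send_rows", "data": {"targets": [{"offset": [0.022, -0.01, 0], "angular": [0, 0, -7], "jaw": 0.05}, {"offset": [0.045, -0.021, 0], "angular": [0, 0, -14], "jaw": 0.05}, {"offset": [0.068, -0.032, 0], "angular": [0, 0, -21], "jaw": 0.05}, {"offset": [0.091, -0.043, 0], "angular": [0, 0, -28], "jaw": 0.05}, {"offset": [0.114, -0.054, 0], "angular": [0, 0, -35], "jaw": 0.05}, {"offset": [0.138, -0.065, 0], "angular": [0, 0, -42], "jaw": 0.05}, {"offset": [0.162, -0.076, 0], "angular": [0, 0, -49], "jaw": 0.05}, {"offset": [0.186, -0.088, 0], "angular": [0, 0, -56], "jaw": 0.05}, {"offset": [0.21, -0.099, 0], "angular": [0, 0, -63], "jaw": 0.05}, {"offset": [0.2335, -0.11, 0], "angular": [0, 0, -70.5], "jaw": 0.05}, {"offset": [0.2335, -0.11, 0], "angular": [0, 0, -70.5], "jaw": 0.05}, {"offset": [0.2335, -0.11, 0], "angular": [0, 0, -70.5], "jaw": 0.05}]}}

```text
clock: 33.35
ee_pos: [0.4258, 0.0865, 0.2034]
orientation: [180.0, -0.0, 160.5]
ft_force: [-0.1, -0.4, -2.1]
gripper_width: 0.0121
grip_force: 30.0
```

```bash
python3 stems.py|grep -v ' 0\.15[0-9] '; python3 go.py .426 .086 .077 160.5
python3 - <<'E'
from h import *
a=np.load('last_scene.npz')['color'];cv2.imwrite('pics/c4.png',cv2.resize(a[180:380,220:420],None,fx=3,fy=3)[:,:,::-1])
E
```

```text
scene (((424.8921203613281, 61.7505989074707), (80.55835723876953, 78.60100555419922), 6.708741664886475), array([321, 316,  40,  34, 804], dtype=int32))
[289.71 224.94] 200 [ 0.61  -0.144  0.12 ] [ 0.601 -0.168  0.116] [ 0.62  -0.119  0.124]
[302.446 302.338] 65 [0.512 0.056 0.094] [0.505 0.049 0.09 ] [0.519 0.063 0.098]
[320.344 313.422] 64 [0.467 0.074 0.095] [0.46  0.067 0.09 ] [0.474 0.078 0.098]
top (((474.006591796875, 70.20867919921875), (116.97291564941406, 140.05213928222656), 70.30760955810547), array([ 186,  233,   66,   82, 1464], dtype=int32))
[318.852 192.548] 270 [ 0.611 -0.146  0.12 ] [ 0.601 -0.17   0.116] [ 0.621 -0.123  0.124]
[213.927 247.655] 55 [0.512 0.055 0.095] [0.505 0.049 0.091] [0.518 0.061 0.099]
[204.647 271.078] 51 [0.468 0.072 0.096] [0.462 0.066 0.091] [0.475 0.079 0.099]
off [0.0005 0.0004 0.1265] ang [-0.01  0.03 -0.16] len 0.126 j [-69.  16.  64. 122. -18.  52.  75.] t 33.45
```

View pics/c4.png

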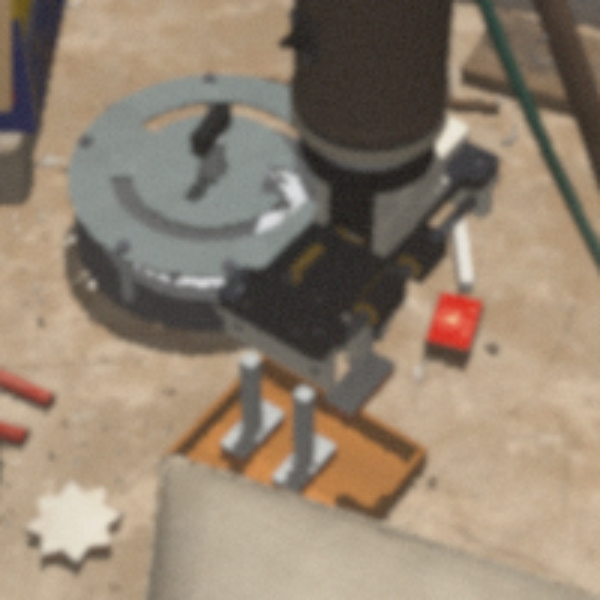

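A and B stand in the tray (250,410), (303,440), with C hanging clear above the free end. Lower and release.

>>> {"op": "send_rows", "data": {"targets": [{"offset": [0, 0, 0.025], "angular": [0, 0, 0], "jaw": 0.05}, {"offset": [0, 0, 0.05], "angular": [0, 0, 0], "jaw": 0.05}, {"offset": [0, 0, 0.075], "angular": [0, 0, 0], "jaw": 0.05}, {"offset": [0, 0, 0.095], "angular": [0, 0, 0], "jaw": 0.05}, {"offset": [0, 0, 0.11], "angular": [0, 0, 0], "jaw": 0.05}, {"offset": [0, 0, 0.12], "angular": [0, 0, 0], "jaw": 0.05}, {"offset": [0, 0, 0.124], "angular": [0, 0, 0], "jaw": 0.05}, {"offset": [0, 0, 0.126], "angular": [0, 0, 0], "jaw": 0.05}, {"offset": [0, 0, 0.127], "angular": [0, 0, 0], "jaw": 0.05}, {"offset": [0, 0, 0.127], "angular": [0, 0, 0], "jaw": 0.05}]}}

```text
clock: 34.45
ee_pos: [0.4263, 0.0863, 0.0768]
orientation: [180.0, 0.0, 160.5]
ft_force: [0.3, 0.2, -1.5]
gripper_width: 0.0119
grip_force: 30.0
```

>>> {"op": "send_rows", "data": {"targets": [{"offset": [0, 0, 0.001], "angular": [0, 0, 0], "jaw": 0.05}, {"offset": [0, 0, 0.001], "angular": [0, 0, 0], "jaw": 0.3}, {"offset": [0, 0, 0.001], "angular": [0, 0, 0], "jaw": 0.35}, {"offset": [0, 0, 0.001], "angular": [0, 0, 0], "jaw": 0.35}, {"offset": [0, 0, 0.001], "angular": [0, 0, 0], "jaw": 0.35}, {"offset": [0, 0, -0.02], "angular": [0, 0, 0], "jaw": 0.35}, {"offset": [0, 0, -0.05], "angular": [0, 0, 0], "jaw": 0.35}, {"offset": [0, 0, -0.09], "angular": [0, 0, 0], "jaw": 0.35}, {"offset": [0, 0, -0.125], "angular": [0, 0, 0], "jaw": 0.35}, {"offset": [0, 0, -0.125], "angular": [0, 0, 0], "jaw": 0.35}, {"offset": [0, 0, -0.125], "angular": [0, 0, 0], "jaw": 0.35}]}}

```text
clock: 35.55
ee_pos: [0.4262, 0.0868, 0.2018]
orientation: [179.9, 0.0, 160.5]
ft_force: [0.3, 1.6, 0.8]
gripper_width: 0.0318
grip_force: 0.0
```

```bash
python3 stems.py|grep -v ' 0\.15[0-9] '; python3 go.py .6107 -.1473 .2 80
```

```text
scene (((513.06640625, 51.186683654785156), (95.53331756591797, 72.89228057861328), 79.53016662597656), array([278, 303,  40,  38, 520], dtype=int32))
[289.733 225.045] 202 [ 0.61  -0.144  0.119] [ 0.6   -0.172  0.115] [ 0.62  -0.121  0.123]
[302.478 302.299] 67 [0.511 0.056 0.095] [0.505 0.047 0.091] [0.518 0.063 0.099]
[320.328 313.547] 64 [0.467 0.074 0.095] [0.46  0.067 0.091] [0.474 0.08  0.098]
[338.127 324.349] 63 [0.425 0.089 0.095] [0.418 0.081 0.091] [0.432 0.096 0.099]
top (((475.2421875, 69.76644897460938), (116.97291564941406, 143.9169158935547), 70.30760955810547), array([ 186,  232,   65,   83, 1486], dtype=int32))
[171.098 160.107] 307 [0.685 0.134 0.122] [0.664 0.122 0.118] [0.716 0.16  0.126]
[318.853 192.608] 273 [ 0.611 -0.146  0.12 ] [ 0.602 -0.168  0.117] [ 0.621 -0.123  0.125]
[213.792 247.566] 53 [0.512 0.055 0.096] [0.507 0.049 0.092] [0.518 0.061 0.099]
[204.5   270.591] 44 [0.469 0.072 0.095] [0.464 0.066 0.092] [0.476 0.08  0.1  ]
off [-0.2528 -0.1584  0.0005] ang [-7.000e-02 -3.000e-02  8.051e+01] len 0.298 j [-70.  16.  64. 122. -18.  52.  75.] t 35.65
```

>>> {"op": "send_rows", "data": {"targets": [{"offset": [-0.025, -0.016, 0], "angular": [0, 0, 8], "jaw": 0.35}, {"offset": [-0.05, -0.032, 0], "angular": [0, 0, 16], "jaw": 0.35}, {"offset": [-0.075, -0.048, 0], "angular": [0, 0, 24], "jaw": 0.35}, {"offset": [-0.1, -0.064, 0], "angular": [0, 0, 32], "jaw": 0.35}, {"offset": [-0.125, -0.08, 0], "angular": [0, 0, 40], "jaw": 0.35}, {"offset": [-0.15, -0.096, 0], "angular": [0, 0, 48], "jaw": 0.35}, {"offset": [-0.175, -0.112, 0], "angular": [0, 0, 56], "jaw": 0.35}, {"offset": [-0.2, -0.128, 0], "angular": [0, 0, 64], "jaw": 0.35}, {"offset": [-0.225, -0.144, 0], "angular": [0, 0, 72], "jaw": 0.35}, {"offset": [-0.253, -0.159, 0], "angular": [0, 0, 80.5], "jaw": 0.35}, {"offset": [-0.253, -0.159, 0], "angular": [0, 0, 80.5], "jaw": 0.35}, {"offset": [-0.253, -0.159, 0], "angular": [0, 0, 80.5], "jaw": 0.35}]}}

```text
clock: 36.85
ee_pos: [0.6105, -0.1492, 0.1995]
orientation: [-179.8, 0.1, 79.9]
ft_force: [-0.2, 0.3, -1.4]
gripper_width: 0.0321
grip_force: 0.0
```

```bash
python3 go.py .6107 -.1473 .123 80
```

```text
off [0.002  0.0001 0.0765] ang [-0.17  0.05 -0.07] len 0.077 j [-31.  44.  70.  96. -43.  72.  39.] t 36.85
```

>>> {"op": "send_rows", "data": {"targets": [{"offset": [0.001, 0, 0.02], "angular": [0, 0, 0], "jaw": 0.35}, {"offset": [0.001, 0, 0.045], "angular": [0, 0, 0], "jaw": 0.35}, {"offset": [0.001, 0, 0.065], "angular": [0, 0, 0], "jaw": 0.35}, {"offset": [0.001, 0, 0.077], "angular": [0, 0, 0], "jaw": 0.35}, {"offset": [0.001, 0, 0.077], "angular": [0, 0, 0], "jaw": 0.35}, {"offset": [0.001, 0, 0.077], "angular": [0, 0, 0], "jaw": 0.05}, {"offset": [0.001, 0, 0.077], "angular": [0, 0, 0], "jaw": 0.05}, {"offset": [0.001, 0, 0.077], "angular": [0, 0, 0], "jaw": 0.05}, {"offset": [0.001, 0, 0.077], "angular": [0, 0, 0], "jaw": 0.05}, {"offset": [0.001, 0, 0.077], "angular": [0, 0, 0], "jaw": 0.05}]}}

```text
clock: 37.85
ee_pos: [0.6113, -0.1472, 0.1253]
orientation: [180.0, -0.0, 80.0]
ft_force: [-3.8, 1.6, 7.3]
gripper_width: 0.0136
grip_force: 30.0
```

>>> {"op": "send_rows", "data": {"targets": [{"offset": [0, 0, 0], "angular": [0, 0, -2], "jaw": 0.05}, {"offset": [0, 0, 0], "angular": [0, 0, -8], "jaw": 0.05}, {"offset": [0, 0, 0], "angular": [0, 0, -14], "jaw": 0.05}, {"offset": [0, 0, 0], "angular": [0, 0, -20], "jaw": 0.05}, {"offset": [0, 0, 0], "angular": [0, 0, -26], "jaw": 0.05}, {"offset": [0, 0, 0], "angular": [0, 0, -32], "jaw": 0.05}, {"offset": [0, 0, 0], "angular": [0, 0, -38], "jaw": 0.05}, {"offset": [0, 0, 0], "angular": [0, 0, -44], "jaw": 0.05}, {"offset": [0, 0, 0], "angular": [0, 0, -50], "jaw": 0.05}]}}

```text
clock: 38.75
ee_pos: [0.6109, -0.1474, 0.1253]
orientation: [180.0, -0.0, 130.2]
ft_force: [-5.1, 0.8, 7.2]
gripper_width: 0.0138
grip_force: 30.0
```

>>> {"op": "send_rows", "data": {"targets": [{"offset": [0, 0, 0], "angular": [0, 0, -6], "jaw": 0.05}, {"offset": [0, 0, 0], "angular": [0, 0, -12], "jaw": 0.05}, {"offset": [0, 0, 0], "angular": [0, 0, -18], "jaw": 0.05}, {"offset": [0, 0, 0], "angular": [0, 0, -24], "jaw": 0.05}, {"offset": [0, 0, 0], "angular": [0, 0, -30], "jaw": 0.05}, {"offset": [0, 0, 0], "angular": [0, 0, -36], "jaw": 0.05}, {"offset": [0, 0, 0], "angular": [0, 0, -42], "jaw": 0.05}, {"offset": [0, 0, 0], "angular": [0, 0, -47], "jaw": 0.05}, {"offset": [0, 0, 0], "angular": [0, 0, -50], "jaw": 0.05}, {"offset": [0, 0, 0], "angular": [0, 0, -50], "jaw": 0.05}, {"offset": [0, 0, 0], "angular": [0, 0, -50], "jaw": 0.05}]}}

```text
clock: 39.85
ee_pos: [0.6107, -0.1478, 0.1253]
orientation: [180.0, -0.0, 179.9]
ft_force: [-5.4, 0.9, 7.0]
gripper_width: 0.0137
grip_force: 30.0
```

Release, rise, and check.

>>> {"op": "send_rows", "data": {"targets": [{"offset": [0, 0, 0], "angular": [0, 0, 0], "jaw": 0.35}, {"offset": [0, 0, 0], "angular": [0, 0, 0], "jaw": 0.35}, {"offset": [0, 0, 0], "angular": [0, 0, 0], "jaw": 0.35}, {"offset": [0, 0, -0.03], "angular": [0, 0, 0], "jaw": 0.35}, {"offset": [0, 0, -0.08], "angular": [0, 0, 0], "jaw": 0.35}, {"offset": [0, 0, -0.12], "angular": [0, 0, 0], "jaw": 0.35}, {"offset": [0, 0, -0.12], "angular": [0, 0, 0], "jaw": 0.35}, {"offset": [0, 0, -0.12], "angular": [0, 0, 0], "jaw": 0.35}, {"offset": [0, 0, -0.12], "angular": [0, 0, 0], "jaw": 0.35}, {"offset": [0, 0, -0.12], "angular": [0, 0, 0], "jaw": 0.35}]}}

```text
clock: 40.85
ee_pos: [0.6109, -0.1467, 0.2429]
orientation: [180.0, -0.1, 180.0]
ft_force: [0.4, 0.1, -0.1]
gripper_width: 0.032
grip_force: 0.0
```

```bash
python3 stems.py|grep -v ' 0\.15[0-9] '
python3 - <<'E'
from h import *
a=np.load('last_scene.npz')['color'];cv2.imwrite('pics/c5.png',cv2.resize(a[160:380,200:420],None,fx=2.7,fy=2.7)[:,:,::-1])
E
```

```text
scene (((507.1380310058594, 48.279727935791016), (100.85623931884766, 69.53471374511719), 74.79600524902344), array([281, 299,  40,  42, 499], dtype=int32))
[289.512 225.131] 252 [ 0.61  -0.144  0.119] [ 0.586 -0.155  0.116] [ 0.633 -0.136  0.123]
[302.463 302.433] 67 [0.511 0.056 0.094] [0.505 0.049 0.09 ] [0.518 0.063 0.097]
[320.4   313.492] 65 [0.467 0.074 0.095] [0.46  0.068 0.091] [0.474 0.079 0.098]
[338.129 324.419] 62 [0.425 0.09  0.095] [0.418 0.081 0.092] [0.431 0.097 0.098]
top (((393.9552001953125, -75.7633056640625), (25.97052574157715, 31.753923416137695), 88.98865509033203), array([279, 302,  14,  17, 228], dtype=int32))
[318.841 191.974] 227 [ 0.61  -0.146  0.12 ] [ 0.587 -0.153  0.116] [ 0.634 -0.139  0.124]
```

View pics/c5.png

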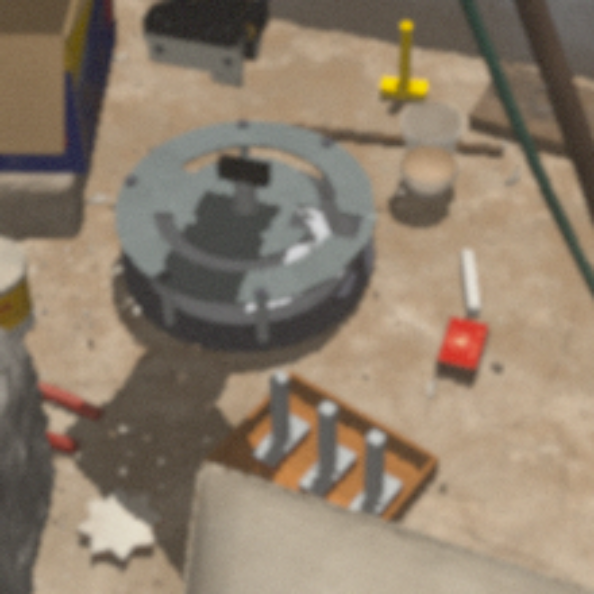

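The three holders stand upright in the tray at (280,420), (328,450) and (375,475). The turntable is empty with its bar back along x at (243,170), the bystanders have not moved, and the gripper is clear.

```bash
python3 -c "
from plant import ticket
print(ticket.hand_in())"
```

```text
the job is handed in; nothing more can be done
None
```

The job is handed in: this start had three holders (nest 3 was empty), and in the last camera check all three stood upright in the tray, the turntable was back at its starting detent, and the bystanders looked unmoved; the hand-in returned no verdict.

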